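# Serve three sweets from the paddle dispenser

## Task

First shut the dispenser's open refill flap, pressing its free edge down until it clicks, and stand the white ceramic bowl from the lazy susan upright on the table right under the dispenser's outlet. Only then turn the paddle knob clockwise exactly three clicks, so that three sweets, no more, drop into the bowl and the knob rests in its detent. Leave everything else standing where it is.

Things in the scene. Friction and masses are not known exactly. Their poses are not given: they have to be found in the camera images.
- dispenser: Sweet dispenser, fixed; origin on the table under the drum's axis, z up. Steel pedestal under a clear drum (radius 70 mm, top at 158 mm; the fixed clear half cover's top at 162 mm). Front = its own -x, with the chute. Under the drum the space is free farther than 50 mm ahead of the axis. Its +y side has the flap and, 84 to 94 mm from the axis, the fixed catch housing (22 mm wide, top at 160 mm).
- spout (a point): Centre of the dispenser's downward outlet, 107 mm ahead (-x) of the drum axis, 72 mm above the table; sweets drop from it, at most 25 mm forward of this point. It is the end of a covered steel chute, 41 mm wide, that reaches 128 mm ahead of the axis and spans 72 to 122 mm in height.
- drum (a point): Point on the drum's axis at the drum floor, 125 mm above the table.
- knob (a joint): Angle of the paddle knob, rad: 0 at the start, grows clockwise seen from above (the other way it is blocked). One click = 45 deg = 0.785 rad; eight sprung detents a turn. Let go, it snaps into the nearest detent (the hump is halfway); passing a hump takes about 0.2 N m. Each click carries one sweet over a hole and it rolls down the chute within a second.
- knob_grip (a point): Middle of the knob's upright steel bar grip, on the drum's vertical axis, 200 mm above the table. The bar is 48 mm long along this point's own x, 14 mm thick along its y, spans 171 to 219 mm in height, and turns with the knob; below it is a 44 mm disc.
- flap (a joint): Angle of the refill flap, rad: 0 = shut, grows as it opens (starts at 0.35 to 0.9). Hinge along the dispenser's x, 22 mm to its +y side of the axis, 160 mm high; steel plate 84 mm along the hinge, 50 mm from hinge to free edge, 4 mm thick. Stays where it is left. In the last 0.15 rad the edge must be pushed past a sprung catch (about 10 N), then it stays shut.
- flap_press (a point): Point on the flap's upper face where to press it, 10 mm short of its free edge and 40 mm from the hinge; moves with the flap; 162 mm above the table when shut. The point's z is normal to the upper face.
- bowl: White ceramic bowl, round, 140 mm outer diameter, 55 mm high, wall 8 mm thick and upright over its upper 43 mm, inner floor 7 mm up, about 220 g; origin at the centre of its underside, z up. Can be pinched across the wall at any point of the rim. Starts on the lazy susan.
- susan: Base of the lazy susan, origin on the table under its centre. The dark wooden disc, 150 mm radius, top at 30 mm, turns freely about this point.
- sweet1_center (a point): Centre of a brown ball-shaped hard sweet, 24 mm diameter, 12 g; in the order in which they come out this is number 1 of five, lying in one of the drum's pockets at the start.
- sweet2_center (a point): Centre of a brown ball-shaped hard sweet, 24 mm diameter, 12 g; in the order in which they come out this is number 2 of five, lying in one of the drum's pockets at the start.
- sweet3_center (a point): Centre of a brown ball-shaped hard sweet, 24 mm diameter, 12 g; in the order in which they come out this is number 3 of five, lying in one of the drum's pockets at the start.
- sweet4_center (a point): Centre of a brown ball-shaped hard sweet, 24 mm diameter, 12 g; in the order in which they come out this is number 4 of five, lying in one of the drum's pockets at the start.
- sweet5_center (a point): Centre of a brown ball-shaped hard sweet, 24 mm diameter, 12 g; in the order in which they come out this is number 5 of five, lying in one of the drum's pockets at the start.
- tumbler_a: Steel tumbler on the lazy susan, 64 mm diameter, 100 mm high; origin under its centre.
- tumbler_b: Steel tumbler on the lazy susan, 64 mm diameter, 100 mm high; origin under its centre.
- jar: Closed amber jar on the lazy susan, 56 mm diameter, 85 mm high; origin under its centre.
- katori: Small empty steel bowl beside the dispenser, 80 mm diameter, 35 mm high; origin under its centre.
- shaker: White ceramic shaker near the chute, 38 mm diameter, 68 mm high; origin under its centre.
Not all that is in view belongs to the job. Of the things that look like the bowl, the middle-sized one is meant.

How it is judged:
On the way, in this order (a step that is already met when the one before it is completed fails the run):
1. the flap is shut past its catch and the bowl stands upright on the table under the outlet, before the knob has passed its first click (horizontal distance between bowl and spout below 0.045 m and height (world z) of bowl below 0.008 m and angle between bowl's own z axis and vertical below 0.1 rad and linear speed of bowl below 0.03 m/s and value of joint flap below 0.04 rad and value of joint knob below 0.4 rad), for 0.2 s.
2. the knob has been turned three clicks (value of joint knob between 2.20619 and 2.50619 rad), for 0.2 s.
At the end, for the whole second after the job is handed in: Flap shut (under 0.04 rad); bowl upright (0.1 rad), still, on the table, centre within 45 mm horizontally of the outlet; knob at rest at three clicks (2.356 +- 0.15 rad); sweets 1 to 3 in the bowl, 4 and 5 in the drum; other things upright and within 50 mm of their starts (all of step 2 and horizontal distance between bowl and spout below 0.045 m and height (world z) of bowl below 0.008 m and angle between bowl's own z axis and vertical below 0.1 rad and linear speed of bowl below 0.03 m/s and value of joint flap below 0.04 rad and velocity of joint knob between -0.1 and 0.1 rad/s and horizontal distance between each of sweet1_center, sweet2_center, sweet3_center and bowl below 0.065 m and z of sweet1_center in the frame of bowl between 0 and 0.055 m and z of sweet2_center in the frame of bowl between 0 and 0.055 m and z of sweet3_center in the frame of bowl between 0 and 0.055 m and horizontal distance between each of sweet4_center, sweet5_center and drum below 0.07 m and z of each of sweet4_center, sweet5_center in the frame of drum above 0.005 m); the robot touches nothing.
It fails at once if the knob is turned on towards a fourth click (value of joint knob above 2.82743 rad).
It fails at once if the knob is turned before the flap is shut and the bowl is in place (value of joint knob above 0.5 rad and (value of joint flap above 0.1 rad or horizontal distance between bowl and spout above 0.075 m)).
It fails at once if a tumbler or the jar is pushed away or tipped over (distance of any of tumbler_a, tumbler_b, jar from where it was at the start of the episode above 0.05 m or angle between any of tumbler_a, tumbler_b, jar's own z axis and vertical above 0.4 rad).
It fails at once if the small steel bowl or the shaker is pushed away or tipped over (distance of any of katori, shaker from where it was at the start of the episode above 0.05 m or angle between any of katori, shaker's own z axis and vertical above 0.4 rad).
It also fails if it takes over 72 s, if anything falls off the work surface, if the arm or the gripper's body presses on something with over 40 N, if the wrist force passes 120 N, or if a joint passes its speed limit or range.

## Robot

A 6-joint arm with a two-finger parallel gripper is mounted at the origin on the work surface. World frame = base frame: x ahead of the robot, y to its left, z up, the work surface at z = 0. Lengths are in m, angles in rad, forces in N, time in s.
With the tool pointing down it reaches from about 0.325 to 0.775 m from the base axis. Payload 9.3 kg.
Tool frame: the origin (TCP) lies at the very end of the fingers, on their centre line; the grasp point (between the pads) lies 19 mm behind it; x points along the fingers, y is the direction in which the jaws open and shut, and the axes are right-handed (so a half turn about x gives the same grasp; the last joint's range is limited). The gripper opens to 85 mm and grips with 20 to 120 N. Pads are 22 mm wide; open, the fingers measure 114 mm over their backs; the gripper's body (76 mm by 85 mm) begins 54 mm behind the grasp point. The pads swing forward as they close: fully open they stand 13 mm farther back than shut.
Start: joints at [1.01, 0.259, 0.021, 1.334, 0, 1.418], TCP at [0.218, 0.505, 0.231] pointing down, gripper open.
Joint ranges: [-3.04, 3.04], [-0.91, 1.82], [-1.04, 1.36], [-1.92, 1.95], [-1.52, 1.45], [-3.14, 3.14]. Speed limits (rad/s): [2.22, 2.22, 2.79, 3.14, 3.14, 3.14].

## Interface

Orientations are given as a rotation vector (axis times angle).
In Python, from bench import env gives the robot as it stands. The module is installed in compiled form; this text tells all that it offers.
- The arm moves only by the shell command python3 -m creep 'ROWS'. ROWS is JSON, a list that holds one entry, the list of rows, each a list of 7 numbers: the turn, a rotation vector about the tool's x, y, z in degrees, then the shift along the tool's x, y, z in mm, then the closure, from 0 (fully open) to 1 (shut). In form: [[[rx, ry, rz, dx, dy, dz, claw], ...]]. A call has 1 to 5 rows; each row shifts and turns the commanded pose from where the row before left it, along the tool's axes as they then stand; what a row does not reach is not made up. A row lasts 1/8 s, in which the tool goes at most 62.5 mm and 10.7 degrees, less where a joint would pass 70% of its speed; a pose out of reach is approached as far as the arm can. A call with a gripper value outside its range is refused whole. The fingers move at their own pace and stop on an object; the grip force is fixed at half the most. Time passes only in rows, so rows that do not move let the fingers close. It gives the time, the measured TCP pose, the force and the opening at its end, in the units of the state.
- env.state(): the state, without advancing time (a new reading comes with each control period).
- env.get_image(name): name is "scene" or "top" or "wrist"; returns a dict with "frame" (420x560x3 uint8, red, green, blue), "range_z" (420x560 float32, m along the optical axis (not along the pixel's ray), 0 where there is no reading), "fx", "fy", "cx", "cy" (pixels), "world_from_camera" (4x4, takes a point from camera to world coordinates); the wrist camera has in their place "T_tool_cam" (4x4, takes a point from camera to tool coordinates, whose origin is the TCP and whose axes are the tool frame's). Camera axes: x right, y up, looking along -z (the intrinsics and any distortion apply to the point x, -y, -z); pixel columns grow to the right and rows downward; lengths in m; the calibration is good to about 2 mm. The wrist camera is an equidistant fisheye: a pixel r from the principal point sees the ray r / f radians off the axis. A picture is of the moment at which its call begins: read the wrist's pose just before it.
- env.job_done(): hands the job in, once; it reports no verdict.
The state is a dict: "time": time; "joints": joint angles; "joint_vel": joint speeds; "effort": joint torques, N m; "ee_pos": TCP position; "ee_rot": TCP orientation; "contact_force": force on the tool from outside, world axes, zero at the start; "torque": the same for the moment, N m; "grip_width": opening from 0.0 (shut) to 1.0 (fully open).
Only numpy, scipy, OpenCV 4.12 (cv2) and the standard library are available. Lean on these libraries where they do the work, as an engineer would, in place of code of your own. Each camera call takes 0.05 s, during which the arm holds its last target.

## Working session

There is one attempt and no reset: what is moved stays moved. The work goes in short steps, Python scripts to look and compute and a shell command to move; the robot and the scene stay as the last step left them, time stands still between calls to the robot, and variables do not carry over. Pictures are saved under pics/ and viewed, and the job is handed in when it is done.

```bash
mkdir -p pics; ls
python3 - <<'E'
from bench import env
import cv2,numpy as np
s=env.state()
for k,v in s.items(): print(k,np.round(v,4))
for n in ["scene","top","wrist"]:
    d=env.get_image(n)
    cv2.imwrite(f"pics/{n}0.png",d["frame"][:,:,::-1])
    print(n,d["fx"],d["fy"],d["cx"],d["cy"]); print(np.round(d.get("world_from_camera",d.get("T_tool_cam")),3)); print(d.keys())
E
```

```text
pics
time 0.0
joints [ 1.0104  0.2592  0.0208  1.3337 -0.      1.4182]
joint_vel [-0.0002 -0.0023  0.0002 -0.0026  0.0001 -0.0002]
effort [-1.90000e-03 -5.55644e+01  3.44532e+01  1.37000e-02 -3.00000e-04
  0.00000e+00]
ee_pos [0.218  0.5047 0.2306]
ee_rot [ 0.3189  1.5475 -0.321 ]
contact_force [ 0.1139 -0.1267 -0.4543]
torque [-0.0061 -0.0313  0.0087]
grip_width 0.9972
scene 529.820648247898 529.820648247898 284.32338478870713 211.60950471431505
[[-0.264 -0.767  0.584  1.172]
 [ 0.964 -0.21   0.16   0.207]
 [-0.     0.606  0.795  1.104]
 [ 0.     0.     0.     1.   ]]
dict_keys(['frame', 'range_z', 'fx', 'fy', 'cx', 'cy', 'world_from_camera'])
top 391.17851617377266 391.17851617377266 273.10281769942367 213.49726889739503
[[ 0.015  0.982 -0.191  0.24 ]
 [-1.     0.012 -0.019 -0.011]
 [-0.017  0.191  0.981  1.21 ]
 [ 0.     0.     0.     1.   ]]
dict_keys(['frame', 'range_z', 'fx', 'fy', 'cx', 'cy', 'world_from_camera'])
wrist 325.19226210127806 325.19226210127806 282.96016411283557 206.56697187257424
[[ 0.     0.278 -0.961 -0.142]
 [ 1.     0.001  0.    -0.001]
 [ 0.001 -0.961 -0.278 -0.07 ]
 [ 0.     0.     0.     1.   ]]
dict_keys(['frame', 'range_z', 'fx', 'fy', 'cx', 'cy', 'T_tool_cam'])
```

View pics/scene0.png

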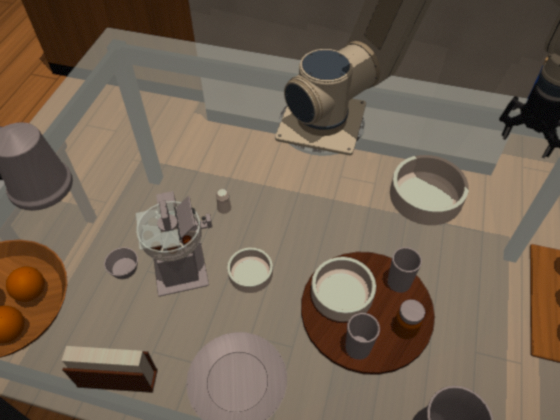

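View pics/top0.png

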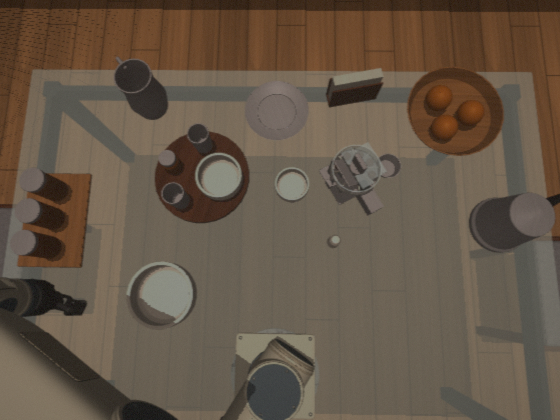

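View pics/wrist0.png

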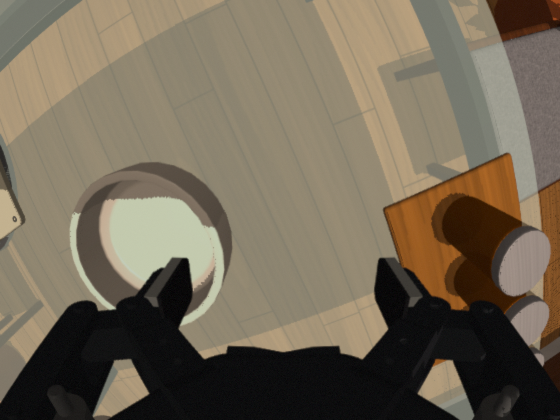

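Three white bowls could be meant, given as top-view pixels: a large one (160,294), a small one (292,185) and a middle-sized one on the susan (219,177). The middle one fits the description. I'll crop close on it and on the dispenser.

```bash
cat > h.py <<'E'
from bench import env
import cv2,numpy as np
from scipy.spatial.transform import Rotation as R
def cloud(n):
    if n=="wrist":
        s=env.state()
    d=env.get_image(n); z=d["range_z"]; h,w=z.shape
    u,v=np.meshgrid(np.arange(w),np.arange(h))
    if n=="wrist":
        dx=u-d["cx"]; dy=v-d["cy"]; r=np.hypot(dx,dy)+1e-9; th=r/d["fx"]
        t=np.tan(np.minimum(th,1.5)); x=t*dx/r; y=t*dy/r
        M=np.eye(4); M[:3,:3]=R.from_rotvec(s["ee_rot"]).as_matrix(); M[:3,3]=s["ee_pos"]
        T=M@d["T_tool_cam"]
    else:
        x=(u-d["cx"])/d["fx"]; y=(v-d["cy"])/d["fy"]; T=d["world_from_camera"]
    P=np.stack([x*z,-y*z,-z],-1)@T[:3,:3].T+T[:3,3]
    P[z<=0]=np.nan
    return d["frame"],P,d,T
def crop(f,x0,y0,x1,y1,k,name):
    c=cv2.resize(f[y0:y1,x0:x1],None,fx=k,fy=k,interpolation=cv2.INTER_CUBIC)
    cv2.imwrite(f"pics/{name}.png",c[:,:,::-1])
E
python3 - <<'E'
from h import *
f,P,d,T=cloud("scene"); crop(f,90,160,290,310,4,"sc1")
np.savez("scene0",f=f,P=P)
g,Q,d,T=cloud("top"); crop(g,140,110,420,260,2.8,"tp1")
np.savez("top0",f=g,P=Q)
for p in [(219,177),(292,185),(160,294),(219,156),(200,130),(335,240),(388,166),(172,190),(168,160),(200,205)]: print("top",p,np.round(Q[p[1],p[0]],3))
E
```

```text
top (219, 177) [0.582 0.183 0.037]
top (292, 185) [ 0.567 -0.046  0.007]
top (160, 294) [0.222 0.35  0.013]
top (219, 156) [0.639 0.18  0.07 ]
top (200, 130) [0.718 0.24  0.083]
top (335, 240) [ 0.385 -0.171  0.068]
top (388, 166) [ 0.635 -0.354  0.001]
top (172, 190) [0.529 0.316 0.078]
top (168, 160) [0.61  0.323 0.115]
top (200, 205) [0.494 0.24  0.028]
```

View pics/sc1.png

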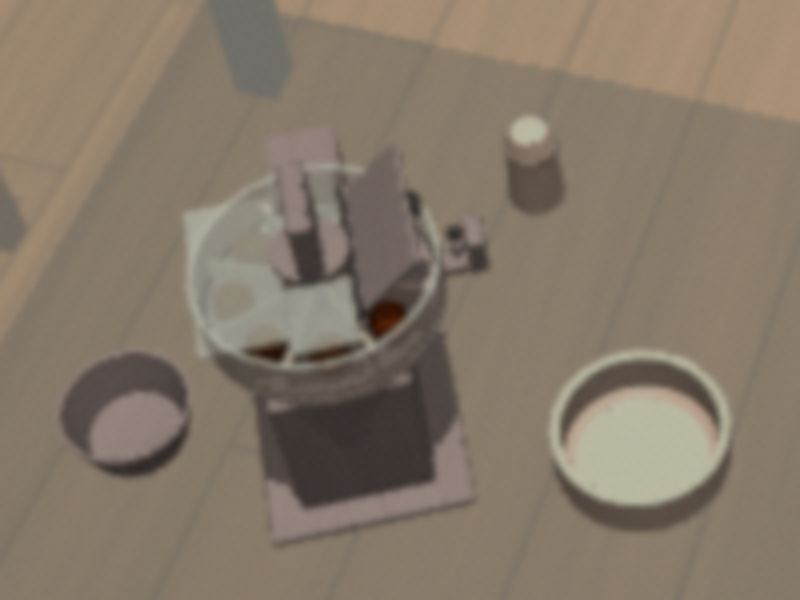

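View pics/tp1.png

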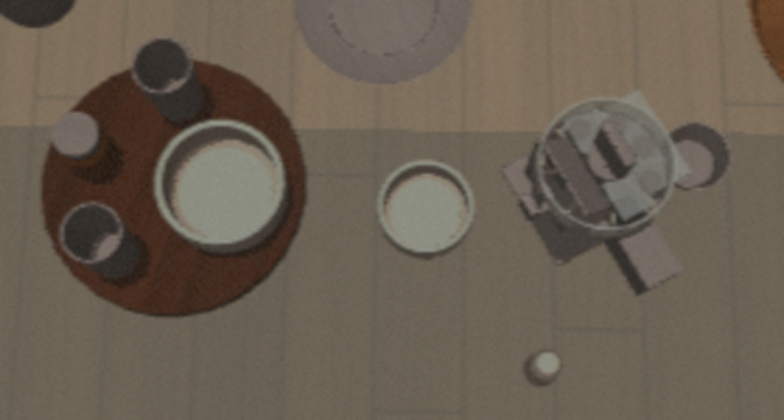

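The first crop shows the dispenser in the scene view. The drum is at crop (315,260), the chute goes up-left of it (305,150), the tilted flap is at (380,230), the catch housing at (465,245) and the shaker at (530,140). The second crop is the top view. The middle bowl stands on the dark disc at (220,187), between tumblers at (163,70) and (92,235) and the jar at (75,140). The small bowl (425,207) sits on the table between susan and dispenser. Next I'll measure.

```bash
cat > fit.py <<'E'
import numpy as np
from scipy.optimize import least_squares
def circ(p,r=None):
    if r: 
        f=lambda q:np.hypot(p[:,0]-q[0],p[:,1]-q[1])-r; x=least_squares(f,[*p.mean(0)[:2]],loss="soft_l1",f_scale=.003).x; return x,r,np.std(f(x))
    f=lambda q:np.hypot(p[:,0]-q[0],p[:,1]-q[1])-q[2]; x=least_squares(f,[*p.mean(0)[:2],.05],loss="soft_l1",f_scale=.003).x; return x[:2],x[2],np.std(f(x))
E
python3 - <<'E'
import numpy as np
from fit import circ
for n in ["top0","scene0"]:
    z=np.load(n+".npz"); P=z["P"].reshape(-1,3); P=P[~np.isnan(P[:,0])]
    def box(x0,x1,y0,y1,z0,z1): 
        m=(P[:,0]>x0)&(P[:,0]<x1)&(P[:,1]>y0)&(P[:,1]<y1)&(P[:,2]>z0)&(P[:,2]<z1); return P[m]
    print(n)
    b=box(.48,.7,.09,.28,.079,.095); print(" bowl rim",len(b),[np.round(v,4) for v in circ(b)], b.mean(0).round(3))
    k=box(.5,.75,-.4,-.1,.205,.24); c,e=k.mean(0),np.linalg.eigh(np.cov(k[:,:2].T)); print(" knob",len(k),c.round(4),np.degrees(np.arctan2(*e[1][::-1,1])).round(1),k.max(0).round(3),k.min(0).round(3))
    r=box(.5,.75,-.4,-.1,.150,.166); print(" z150-166",len(r),r.min(0).round(3),r.max(0).round(3),[np.round(v,4) for v in circ(r)])
    ch=box(.45,.75,-.4,-.1,.113,.13); print(" z~.12",len(ch),ch.mean(0).round(3),ch.min(0).round(3),ch.max(0).round(3))
    sh=box(.33,.45,-.22,-.12,.06,.075); print(" shaker",len(sh),[np.round(v,4) for v in circ(sh,.019)])
    sm=box(.5,.63,-.12,.02,.02,.06); print(" small bowl",len(sm),[np.round(v,4) for v in circ(sm)],sm[:,2].max())
    kt=box(.55,.72,-.42,-.3,.025,.045); print(" katori",len(kt),[np.round(v,4) for v in circ(kt)])
    for nm,bx in dict(ta=(.6,.75,.2,.32,.12,.14),tb=(.45,.6,.27,.38,.12,.14),jar=(.55,.67,.28,.38,.108,.12)).items():
        t=box(*bx); print(nm,len(t),[np.round(v,4) for v in circ(t)])
    fl=box(.5,.75,-.4,-.1,.168,.203); print(" flap/knob",len(fl),fl.mean(0).round(3))
    su=box(.35,.8,.05,.45,.025,.035); print(" susan",len(su),su.min(0).round(3),su.max(0).round(3))
E
```

```text
top0
 bowl rim 428 [array([0.5769, 0.178 ]), np.float64(0.0664), np.float64(0.0174)] [0.582 0.185 0.084]
 knob 118 [ 0.5765 -0.2211  0.2159] -150.7 [ 0.6   -0.205  0.223] [ 0.555 -0.237  0.205]
 z150-166 1179 [ 0.508 -0.303  0.151] [ 0.652 -0.136  0.166] [array([ 0.5755, -0.2147]), np.float64(0.0574), np.float64(0.0156)]
 z~.12 562 [ 0.517 -0.242  0.122] [ 0.458 -0.301  0.113] [ 0.631 -0.154  0.13 ]
 shaker 66 [array([ 0.3707, -0.1764]), np.float64(0.019), np.float64(0.0064)]
 small bowl 301 [array([ 0.5625, -0.0446]), np.float64(0.0499), np.float64(0.002)] 0.046811358771378764
 katori 105 [array([ 0.6264, -0.3447]), np.float64(0.0373), np.float64(0.0016)]
ta 107 [array([0.6893, 0.2359]), np.float64(0.0301), np.float64(0.0012)]
tb 95 [array([0.5075, 0.2986]), np.float64(0.03), np.float64(0.001)]
jar 220 [array([0.6176, 0.3262]), np.float64(0.0177), np.float64(0.0059)]
 flap/knob 390 [ 0.561 -0.194  0.183]
 susan 3857 [0.441 0.09  0.025] [0.799 0.433 0.035]
scene0
 bowl rim 817 [array([0.5816, 0.1809]), np.float64(0.0666), np.float64(0.0165)] [0.593 0.19  0.084]
 knob 144 [ 0.5847 -0.2178  0.216 ] -150.8 [ 0.605 -0.203  0.221] [ 0.558 -0.236  0.205]
 z150-166 1682 [ 0.51  -0.302  0.15 ] [ 0.656 -0.133  0.166] [array([ 0.5757, -0.2143]), np.float64(0.0579), np.float64(0.0161)]
 z~.12 433 [ 0.564 -0.219  0.122] [ 0.46  -0.3    0.113] [ 0.657 -0.15   0.13 ]
 shaker 69 [array([ 0.3768, -0.1638]), np.float64(0.019), np.float64(0.0061)]
 small bowl 659 [array([ 0.5686, -0.0419]), np.float64(0.05), np.float64(0.002)] 0.04682543631735414
 katori 251 [array([ 0.6304, -0.3429]), np.float64(0.0372), np.float64(0.0019)]
ta 243 [array([0.6929, 0.2382]), np.float64(0.0301), np.float64(0.0012)]
tb 223 [array([0.5111, 0.3008]), np.float64(0.03), np.float64(0.0014)]
jar 438 [array([0.6222, 0.3289]), np.float64(0.0178), np.float64(0.0059)]
 flap/knob 646 [ 0.57  -0.192  0.181]
 susan 7017 [0.442 0.092 0.025] [0.793 0.442 0.035]
```

Run:
```python
import numpy as np
for n in ["top0","scene0"]:
    z=np.load(n+".npz"); P=z["P"].reshape(-1,3); P=P[~np.isnan(P[:,0])]
    D=dict(top0=(.5765,-.2211),scene0=(.5825,-.218))[n]; D=np.array(D)
    q=P[:,:2]-D; r=np.hypot(*q.T)
    m=(r>.074)&(r<.14)&(P[:,2]>.112)&(P[:,2]<.128)&(P[:,0]<.56)
    c=P[m]; 
    print(n,"chute",m.sum(),c.mean(0).round(4),"ang",np.degrees(np.arctan2(*(c.mean(0)[:2]-D)[::-1])).round(1), "rmax",r[m].max().round(3))
    m=(r>.075)&(r<.11)&(P[:,2]>.153)&(P[:,2]<.166); h=P[m]
    print(" housing",m.sum(),h.mean(0).round(4),"ang",np.degrees(np.arctan2(*(h.mean(0)[:2]-D)[::-1])).round(1),"r",r[m].mean())
    m=(r<.09)&(P[:,2]>.146)&(P[:,2]<.166); h=P[m]; 
    from fit import circ
    rr=r[m]; h=h[rr>.06]; print(" rim",len(h),circ(h,.069))
```

```text
top0 chute 288 [ 0.4899 -0.271   0.1208] ang -150.0 rmax 0.128
 housing 66 [ 0.5654 -0.1971  0.1598] ang 114.8 r 0.08274753957973233
 rim 459 (array([ 0.57658409, -0.22048048]), 0.069, np.float64(0.0056123075187491985))
scene0 chute 154 [ 0.4813 -0.2762  0.1208] ang -150.1 rmax 0.133
 housing 84 [ 0.5667 -0.1997  0.1595] ang 130.8 r 0.0827343463491402
 rim 705 (array([ 0.58037656, -0.21801635]), 0.069, np.float64(0.005705054917259598))
```

```bash
cat >> h.py <<'E'
def plan(pos,yaw=None,s=None):
    """pos world TCP target; yaw deg = world angle of tool y (mod 180), tool pointing down. prints turn about tool x and shift in current tool axes"""
    s=s or env.state(); M=R.from_rotvec(s["ee_rot"]).as_matrix()
    y=np.degrees(np.arctan2(M[1,1],M[0,1]))
    print("ee",np.round(s["ee_pos"],4),"x",M[:,0].round(3),"yaw tool y",y.round(2),"j",np.round(s["joints"],2),"F",np.round(s["contact_force"],1),"t",s["time"],"g",round(s["grip_width"],3))
    dl=M.T@(np.array(pos)-s["ee_pos"]); print("shift first (tool mm)",(dl*1000).round(1))
    if yaw is not None:
        for t in (yaw,yaw+180):
            rx=-((t-y+180)%360-180); print("  rx deg",round(rx,1),"-> j6 about",round(s["joints"][5]+np.radians(rx),2),"(or minus)")
E
python3 - <<'E'
import numpy as np
from h import *
D=np.array([.5785,-.2193]); ps=np.radians(29.7); xd=np.array([np.cos(ps),np.sin(ps)]); yd=np.array([-xd[1],xd[0]])
for n,D in [("top0",np.array([.5767,-.2205])),("scene0",np.array([.581,-.218]))]:
    z=np.load(n+".npz"); P=z["P"].reshape(-1,3); P=P[~np.isnan(P[:,0])]
    q=P[:,:2]-D; a=q@xd; b=q@yd; Z=P[:,2]
    m=(abs(a)<.045)&(b>.015)&(b<.075)&(Z>.166)&(Z<.215)
    A=np.c_[b[m],np.ones(m.sum())]; k=np.linalg.lstsq(A,Z[m],rcond=None)[0]
    print(n,m.sum(),"a",a[m].min(),a[m].max(),"b",b[m].min(),b[m].max(),"z",Z[m].max(),"theta",np.arctan(k[0]),"z at b=.022",k[1]+k[0]*.022, np.std(Z[m]-A@k))
plan((.547,-.166,.25),29.7)
E
```

```text
top0 290 a -0.04176403825447025 0.0420205230683437 b 0.015446170140616151 0.06165369048000688 z 0.19956899611857448 theta 0.6863874411371595 z at b=.022 0.1680508262936659 0.0028502297745866484
scene0 480 a -0.04445610951085411 0.041559575479982354 b 0.015159496132400162 0.061994606010387025 z 0.19877517949215373 theta 0.691953405190327 z at b=.022 0.16679680051913937 0.0028300987555326075
ee [0.218  0.5048 0.231 ] x [-0.    -0.001 -1.   ] yaw tool y 66.64 j [ 1.01  0.26  0.02  1.33 -0.    1.42] F [ 0.2 -0.6 -1. ] t 0.25 g 0.999
shift first (tool mm) [ -18.8 -485.4  568. ]
  rx deg 36.9 -> j6 about 2.06 (or minus)
  rx deg -143.1 -> j6 about -1.08 (or minus)
```

Measured so far (world frame):
- **Dispenser:** axis about (0.5785, -0.219), yaw about 29.7°.
- **Flap:** open about 0.69 rad, its edge near z 0.198.
- **Bowl:** centre about (0.579, 0.18).

I'll go to the flap first with the gripper shut.

```bash
python3 -m creep '[[[0,0,0,-1,-20,24,1],[0,0,0,-1,-30,35,1],[0,0,0,-1,-30,35,1],[0,0,0,-1,-30,35,1],[0,0,0,-1,-30,35,1]]]'; python3 -m creep '[[[0,0,0,-1,-30,35,1],[0,0,0,-1,-30,35,1],[0,0,0,-1,-30,35,1],[0,0,0,-1,-30,35,1],[0,0,0,-1,-30,35,1]]]';  python3 -m creep '[[[0,0,0,-1,-30,35,1],[0,0,0,-1,-30,35,1],[0,0,0,-1,-30,35,1],[0,0,0,-1,-30,35,1],[0,0,0,-1,-30,35,1]]]'
python3 -c "
from h import *
plan((.551,-.1715,.25),29.7)"
```

```text
time: 0.88
ee_pos: [0.3135, 0.31, 0.2363]
ee_rot: [0.32, 1.547, -0.32]
contact_force: [0.8, -0.7, 0.6]
grip_width: 0.003
time: 1.5
ee_pos: [0.4148, 0.1028, 0.2414]
ee_rot: [0.32, 1.547, -0.32]
contact_force: [0.1, -0.1, 0.3]
grip_width: -0.003
time: 2.12
ee_pos: [0.5159, -0.1044, 0.2463]
ee_rot: [0.32, 1.547, -0.32]
contact_force: [0.8, 0.1, 0.2]
grip_width: 0.004
ee [ 0.5159 -0.1044  0.2463] x [ 0.  0. -1.] yaw tool y 66.62 j [-0.36  0.21 -0.    1.36  0.    0.05] F [0.8 0.1 0.2] t 2.125 g 0.004
shift first (tool mm) [ -3.7 -47.7  58.8]
  rx deg 36.9 -> j6 about 0.69 (or minus)
  rx deg -143.1 -> j6 about -2.45 (or minus)
```

```bash
python3 -m creep '[[[9.2,0,0,0,0,0,1],[9.2,0,0,0,0,0,1],[9.2,0,0,0,0,0,1],[9.3,0,0,0,0,0,1],[0,0,0,0,0,0,1]]]'
python3 - <<'E'
from h import *
plan((.551,-.1715,.25),29.7)
f,P,d,T=cloud("wrist"); crop(f,0,0,560,420,1.4,"w1")
np.savez("w1",f=f,P=P)
print(T.round(3))
E
```

```text
time: 2.75
ee_pos: [0.5154, -0.1028, 0.2462]
ee_rot: [0.818, 1.412, -0.818]
contact_force: [0.1, -0.4, -0.3]
grip_width: -0.004
ee [ 0.5154 -0.1028  0.2462] x [-0.  0. -1.] yaw tool y 29.8 j [-0.36  0.21 -0.    1.36 -0.    0.69] F [ 0.1 -0.4 -0.3] t 2.75 g -0.004
shift first (tool mm) [-3.8 -3.2 77.3]
  rx deg 0.1 -> j6 about 0.7 (or minus)
  rx deg -179.9 -> j6 about -2.45 (or minus)
[[ 0.868 -0.477 -0.138  0.48 ]
 [ 0.496  0.834  0.241 -0.043]
 [ 0.    -0.278  0.961  0.388]
 [ 0.     0.     0.     1.   ]]
```

View pics/w1.png

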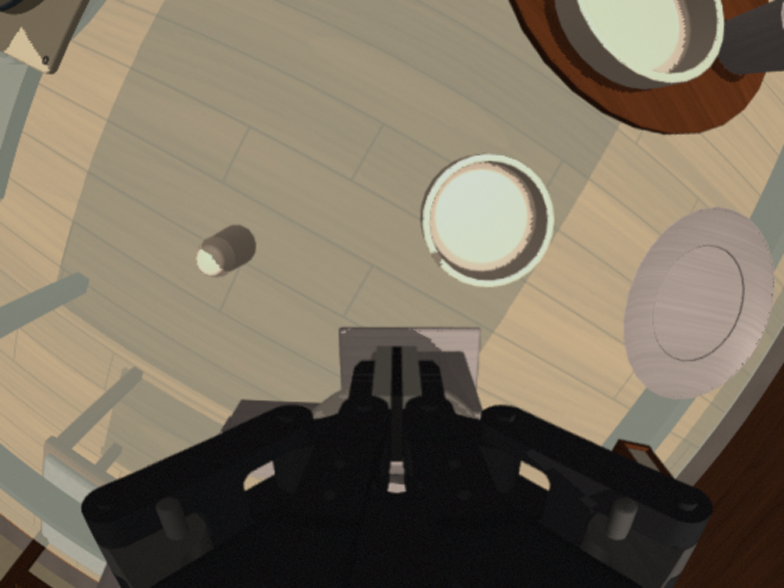

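Run:
```python
import numpy as np
from fit import circ
z=np.load("w1.npz"); P=z["P"].reshape(-1,3); P=P[~np.isnan(P[:,0])]
def box(x0,x1,y0,y1,z0,z1): 
    m=(P[:,0]>x0)&(P[:,0]<x1)&(P[:,1]>y0)&(P[:,1]<y1)&(P[:,2]>z0)&(P[:,2]<z1); return P[m]
sm=box(.48,.65,-.12,.04,.036,.055); print(" small bowl",len(sm),[np.round(v,4) for v in circ(sm)],sm[:,2].max())
sh=box(.33,.45,-.25,-.12,.06,.075); print(" shaker",len(sm),sh.mean(0),[np.round(v,4) for v in circ(sh,.019)])
b=box(.45,.7,.05,.28,.083,.095); print(len(b),circ(b),b[:,2].max())
```

```text
small bowl 1627 [array([ 0.5651, -0.0466]), np.float64(0.0497), np.float64(0.0018)] 0.04314013929613375
 shaker 1627 [ 0.3913226  -0.17334838  0.064821  ] [array([ 0.3792, -0.1849]), np.float64(0.019), np.float64(0.0062)]
1119 (array([0.57052423, 0.20718768]), np.float64(0.09462415419315834), np.float64(0.012560951629507629)) 0.09489288532872564
```

```bash
python3 -m creep '[[[0,0,0,0,-1,25,1],[0,0,0,0,-1,25,1],[0,0,0,0,0,24,1],[0,0,0,0,0,0,1]]]'
python3 -c "
from h import *
plan((.5498,-.169,.20),29.7)"
```

```text
time: 3.3
ee_pos: [0.5512, -0.1702, 0.2454]
ee_rot: [0.819, 1.412, -0.819]
contact_force: [-0.5, 0.5, 0.6]
grip_width: 0.001
ee [ 0.5512 -0.1702  0.2454] x [-0.001  0.    -1.   ] yaw tool y 29.75 j [-0.44  0.3   0.12  1.39 -0.    0.61] F [-0.5  0.5  0.6] t 3.3 g 0.001
shift first (tool mm) [45.4 -0.6 -1.7]
  rx deg 0.1 -> j6 about 0.61 (or minus)
  rx deg -179.9 -> j6 about -2.53 (or minus)
```

```bash
python3 -m creep '[[[0,0,0,20,0,-2,1],[0,0,0,20,0,0,1],[0,0,0,0,0,0,1]]]'
python3 - <<'E'
from h import *
f,P,d,T=cloud("scene"); crop(f,90,140,290,290,4,"sc2")
E
```

```text
time: 3.68
ee_pos: [0.5487, -0.166, 0.2052]
ee_rot: [0.818, 1.414, -0.819]
contact_force: [-0.8, 0.0, 0.0]
grip_width: 0.002
```

View pics/sc2.png

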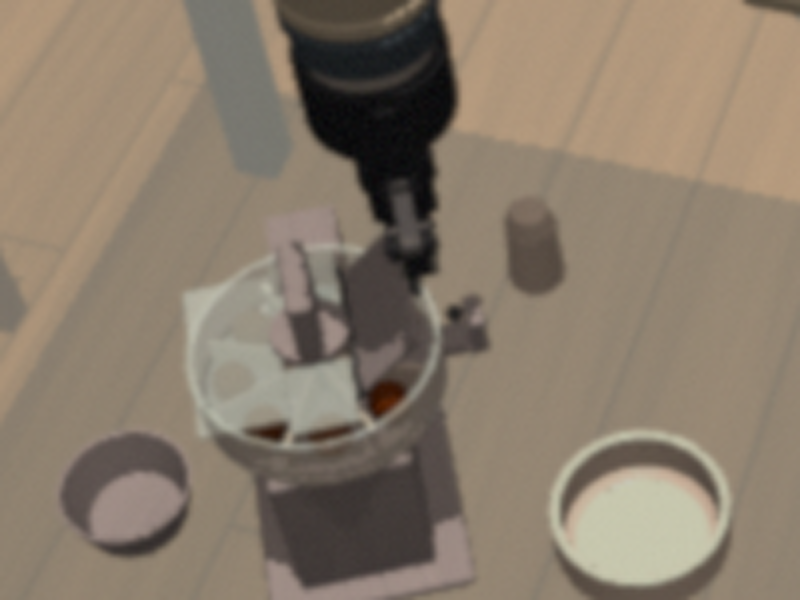

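The fingertip is just above the flap's raised edge, at crop (415,280). I'll shift 4 mm inward and press down in small steps.

```bash
python3 -m creep '[[[0,0,0,6,0,4,1],[0,0,0,8,0,0,1],[0,0,0,6,0,0,1]]]'; python3 -m creep '[[[0,0,0,7,0,0,1],[0,0,0,6,0,-2,1],[0,0,0,5,0,-2,1]]]'
```

```text
time: 4.1
ee_pos: [0.5514, -0.1698, 0.1859]
ee_rot: [0.819, 1.411, -0.819]
contact_force: [-0.5, 1.0, 1.2]
grip_width: 0.001
time: 4.47
ee_pos: [0.55, -0.1672, 0.1688]
ee_rot: [0.818, 1.408, -0.82]
contact_force: [-1.4, -4.4, 16.9]
grip_width: 0.003
```

```bash
python3 -c "
from h import *
plan((.5478,-.1655,.162),29.7)"
```

```text
ee [ 0.55   -0.1672  0.1688] x [ 0.002 -0.002 -1.   ] yaw tool y 29.72 j [-0.44  0.32 -0.05  1.2  -0.    0.61] F [-1.4 -4.4 16.9] t 4.475 g 0.003
shift first (tool mm) [ 6.8 -1.1 -2.6]
  rx deg 0.0 -> j6 about 0.61 (or minus)
  rx deg -180.0 -> j6 about -2.53 (or minus)
```

```bash
python3 -m creep '[[[0,0,0,3,0,-2,1],[0,0,0,2,0,0,1]]]'; python3 -m creep '[[[0,0,0,2,0,0,1],[0,0,0,0,0,0,1]]]'
```

```text
time: 4.72
ee_pos: [0.549, -0.1652, 0.1639]
ee_rot: [0.819, 1.408, -0.819]
contact_force: [1.4, -1.6, 2.5]
grip_width: 0.005
time: 4.97
ee_pos: [0.5486, -0.1647, 0.1617]
ee_rot: [0.819, 1.41, -0.819]
contact_force: [-0.1, -1.0, 7.1]
grip_width: 0.001
```

```bash
python3 -m creep '[[[0,0,0,1.5,0,0,1],[0,0,0,1,0,0,1]]]'; python3 -m creep '[[[0,0,0,-20,0,0,1],[0,0,0,-40,0,0,1],[0,0,0,-30,0,-20,1]]]'
python3 - <<'E'
from h import *
f,P,d,T=cloud("scene"); crop(f,90,140,290,290,4,"sc3"); np.savez("scene1",P=P,f=f)
P=P.reshape(-1,3); P=P[~np.isnan(P[:,0])]; D=np.array([.581,-.218]);ps=np.radians(29.7); xd=np.array([np.cos(ps),np.sin(ps)]); yd=np.array([-xd[1],xd[0]])
q=P[:,:2]-D; a=q@xd;b=q@yd
for b0 in (.03,.04,.05,.06,.068):
    m=(abs(a)<.035)&(abs(b-b0)<.004)&(P[:,2]<.2)&(P[:,2]>.13); print(b0,m.sum(),np.median(P[m,2]).round(4))
plan((.5,.1,.2),29.7)
E
```

```text
time: 5.22
ee_pos: [0.5487, -0.1647, 0.1612]
ee_rot: [0.819, 1.408, -0.818]
contact_force: [-6.7, 1.5, 29.4]
grip_width: 0.001
time: 5.6
ee_pos: [0.5385, -0.1475, 0.2492]
ee_rot: [0.82, 1.412, -0.82]
contact_force: [1.2, -0.8, 0.7]
grip_width: 0.001
0.03 94 0.1606
0.04 97 0.1608
0.05 95 0.1611
0.06 100 0.1604
0.068 83 0.1603
ee [ 0.538  -0.1456  0.2534] x [ 0.003 -0.001 -1.   ] yaw tool y 29.75 j [-0.42  0.26  0.08  1.39  0.    0.64] F [-0.8  0.7  3.7] t 5.65 g 0.004
shift first (tool mm) [  53.2   88.7 -232.2]
  rx deg 0.1 -> j6 about 0.64 (or minus)
  rx deg -179.9 -> j6 about -2.5 (or minus)
```

View pics/sc3.png

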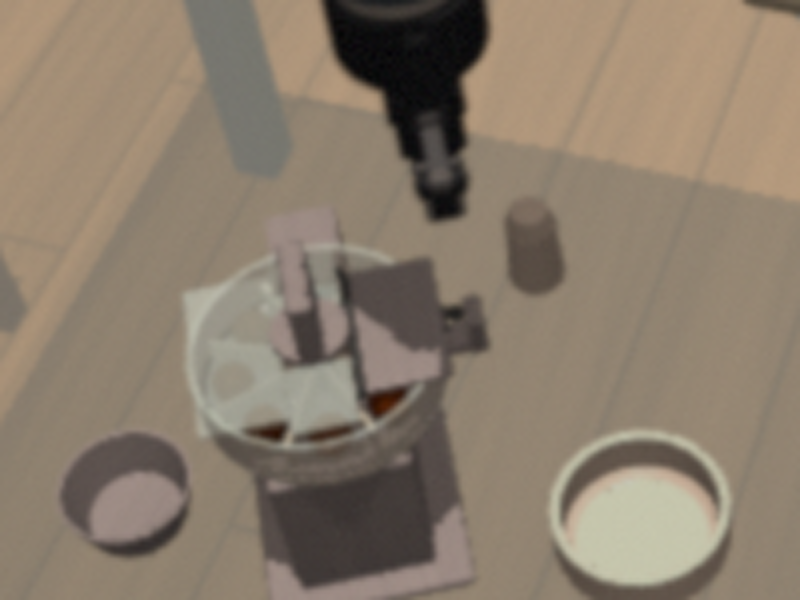

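The flap now lies flat, at z about 0.161 across crop (400,320). The force built to about 17 N and then dropped as it went past the catch. Next I'll refine the bowl's position.

Run:
```python
import numpy as np
from h import *
from fit import circ
out=[]
for n in ["top","scene"]:
    f,P,d,T=cloud(n)
    if n=="top": crop(f,140,110,420,260,2.8,"tp2")
    P=P.reshape(-1,3); P=P[~np.isnan(P[:,0])]
    c=np.array([.579,.180])
    for _ in range(4):
        r=np.hypot(P[:,0]-c[0],P[:,1]-c[1]); m=(r>.056)&(r<.076)&(P[:,2]>.082)&(P[:,2]<.09)
        c,R_,s=circ(P[m])
    print(n,m.sum(),c.round(4),R_.round(4),s.round(4),np.median(P[m,2]).round(4)); out.append(c)
c=np.mean(out,0); print(c)
g=c-.066*np.array([np.cos(np.radians(29.7)),np.sin(np.radians(29.7))]); print("grasp",g)
plan((*g,.18),29.7)
```

```text
top 306 [0.5765 0.1774] 0.0657 0.0023 0.0845
scene 531 [0.5803 0.1796] 0.0657 0.0025 0.0841
[0.57840835 0.17849047]
grasp [0.52107867 0.1457902 ]
ee [ 0.5386 -0.1467  0.2498] x [ 0.002 -0.    -1.   ] yaw tool y 29.78 j [-0.42  0.27  0.08  1.38  0.    0.63] F [-0.2 -0.4 -0.5] t 5.75 g 0.0
shift first (tool mm) [  69.6  130.  -262.7]
  rx deg 0.1 -> j6 about 0.64 (or minus)
  rx deg -179.9 -> j6 about -2.51 (or minus)
```

```bash
python3 -m creep '[[[0,0,0,0,22,-44,0.2],[0,0,0,5,22,-44,0],[0,0,0,10,22,-44,0],[0,0,0,12,22,-44,0],[0,0,0,12,22,-44,0]]]'; python3 -m creep '[[[0,0,0,12,20,-42,0.2],[0,0,0,10,0,0,0.3],[0,0,0,0,0,0,0.3]]]'
python3 - <<'E'
from h import *
plan((.521,.1458,.11),29.7)
f,P,d,T=cloud("wrist"); crop(f,0,0,560,420,1.4,"w2")
f,P,d,T=cloud("scene"); crop(f,280,180,480,330,4,"sc4")
E
```

```text
time: 6.38
ee_pos: [0.5243, 0.0997, 0.2078]
ee_rot: [0.819, 1.413, -0.82]
contact_force: [1.0, 0.3, 0.3]
grip_width: 0.998
time: 6.75
ee_pos: [0.5208, 0.1444, 0.186]
ee_rot: [0.817, 1.414, -0.821]
contact_force: [-0.1, 0.0, -0.7]
grip_width: 0.704
ee [0.5208 0.1444 0.186 ] x [-0.003 -0.001 -1.   ] yaw tool y 29.77 j [ 0.12  0.26 -0.09  1.22 -0.    1.17] F [-0.1  0.  -0.7] t 6.75 g 0.704
shift first (tool mm) [76.   1.1 -1. ]
  rx deg 0.1 -> j6 about 1.17 (or minus)
  rx deg -179.9 -> j6 about -1.97 (or minus)
```

View pics/w2.png

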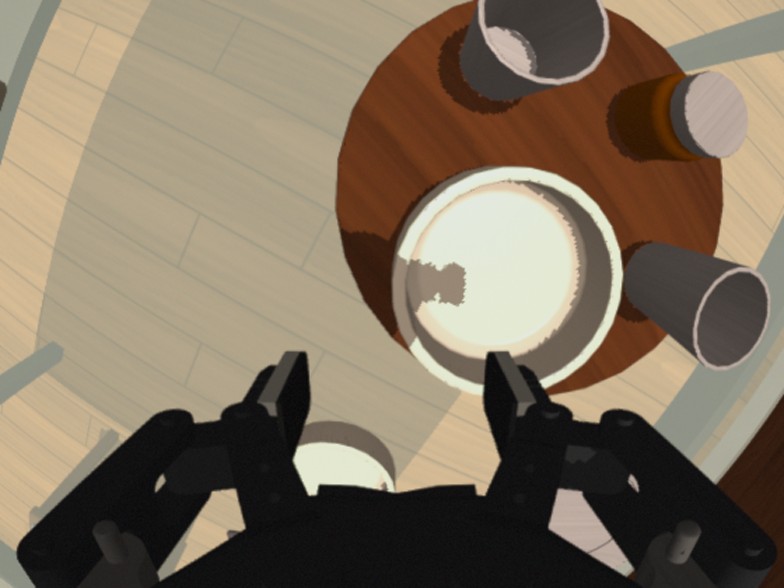

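View pics/sc4.png

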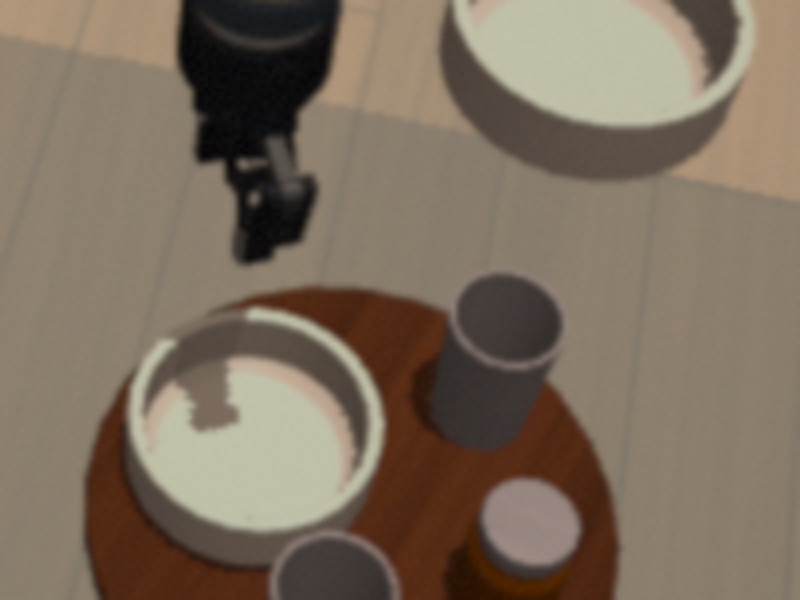

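Run:
```python
from h import *
from fit import circ
f,P,d,T=cloud("wrist")
P=P.reshape(-1,3); P=P[~np.isnan(P[:,0])]
c=np.array([.579,.180])
for _ in range(4):
    r=np.hypot(P[:,0]-c[0],P[:,1]-c[1]); m=(r>.056)&(r<.076)&(P[:,2]>.079)&(P[:,2]<.09)
    c,R_,s=circ(P[m])
print(m.sum(),c.round(4),R_.round(4),s.round(4),np.median(P[m,2]).round(4))
```

```text
4461 [0.5773 0.1761] 0.0652 0.0023 0.0837
```

```bash
python3 -m creep '[[[0,0,0,30,0,0,0.3],[0,0,0,35,0,0,0.3],[0,0,0,30,0,0,0.3],[0,0,0,20,0,0,0.3],[0,0,0,10,0,0,0.3]]]'; python3 -m creep '[[[0,0,0,6,0,0,0.3],[0,0,0,0,0,0,0.3]]]'
python3 - <<'E'
from h import *
plan((.5202,.1443,.055),29.7)
f,P,d,T=cloud("wrist"); crop(f,0,0,560,420,1.4,"w3")
E
```

```text
time: 7.52
ee_pos: [0.5216, 0.1437, 0.0622]
ee_rot: [0.82, 1.411, -0.821]
contact_force: [0.8, -0.5, 0.5]
grip_width: 0.702
time: 7.78
ee_pos: [0.5218, 0.1445, 0.0571]
ee_rot: [0.82, 1.411, -0.819]
contact_force: [-1.2, 0.4, 0.5]
grip_width: 0.698
ee [0.5218 0.1445 0.0571] x [ 0.  0. -1.] yaw tool y 29.71 j [ 0.12  0.35 -0.31  0.91  0.    1.17] F [-1.2  0.4  0.5] t 7.775 g 0.698
shift first (tool mm) [ 2.1 -1.5 -0.6]
  rx deg 0.0 -> j6 about 1.17 (or minus)
  rx deg -180.0 -> j6 about -1.97 (or minus)
```

View pics/w3.png

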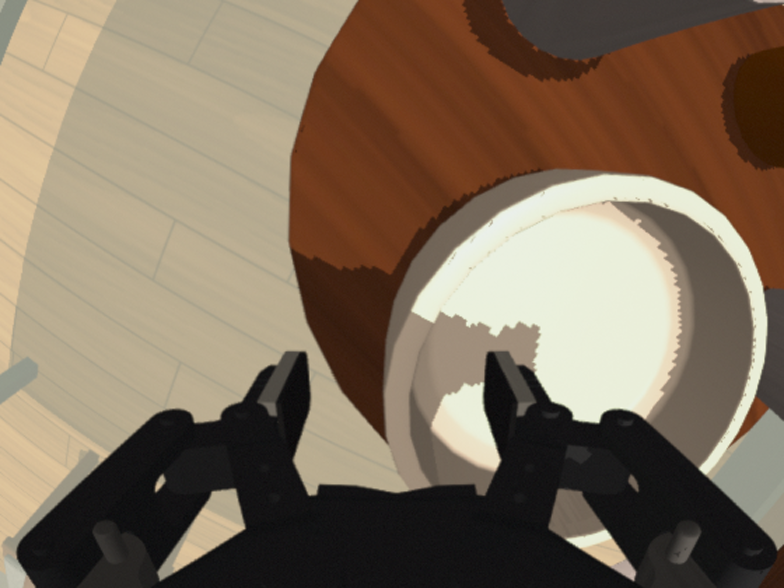

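The wall at (405,400) sits midway between the two fingers (300 and 495). I'll close and lift.

```bash
python3 -m creep '[[[0,0,0,0,-1,0,0.6],[0,0,0,0,0,0,0.9],[0,0,0,0,0,0,1],[0,0,0,0,0,0,1]]]'; python3 -m creep '[[[0,0,0,-6,0,0,1],[0,0,0,-10,0,0,1],[0,0,0,-15,0,0,1],[0,0,0,-20,0,0,1],[0,0,0,-30,0,0,1]]]'
python3 - <<'E'
from h import *
plan((.36,-.345,.17),29.7)
f,P,d,T=cloud("scene"); crop(f,280,180,480,330,4,"sc5")
f,P,d,T=cloud("wrist"); crop(f,0,0,560,420,1.4,"w4")
E
```

```text
time: 8.32
ee_pos: [0.521, 0.1444, 0.0572]
ee_rot: [0.82, 1.41, -0.818]
contact_force: [1.0, 0.4, 3.7]
grip_width: 0.083
time: 8.95
ee_pos: [0.5202, 0.1441, 0.1388]
ee_rot: [0.819, 1.412, -0.82]
contact_force: [0.1, -0.0, -1.8]
grip_width: 0.08
ee [0.5202 0.1441 0.1388] x [-0.001 -0.    -1.   ] yaw tool y 29.73 j [ 0.11  0.29 -0.18  1.1  -0.    1.17] F [ 0.1 -0.  -1.8] t 8.95 g 0.08
shift first (tool mm) [ -30.9 -381.7  345.3]
  rx deg 0.0 -> j6 about 1.17 (or minus)
  rx deg -180.0 -> j6 about -1.97 (or minus)
```

View pics/sc5.png

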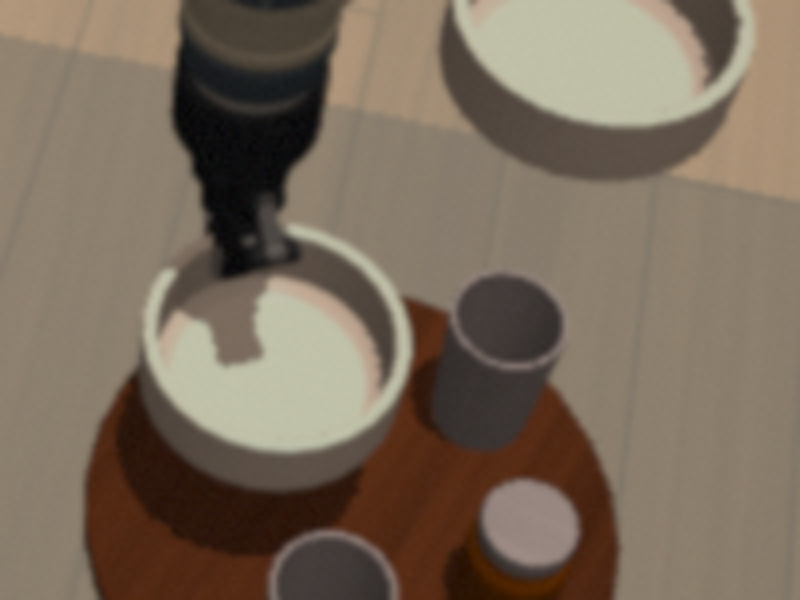

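View pics/w4.png

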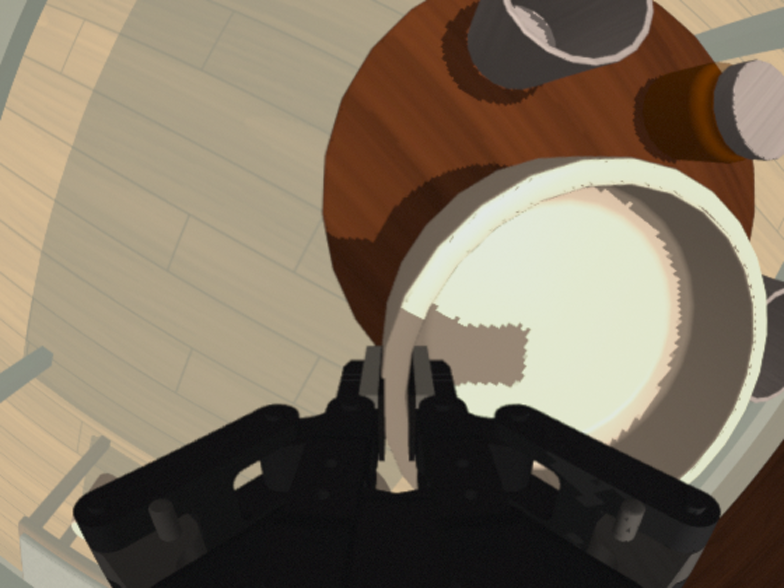

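The bowl is held squarely at the rim and has lifted clear. I'll route it around the front, over the shaker and clear of the drum.

Run:
```python
from h import *
M=R.from_rotvec(env.state()["ee_rot"]).as_matrix()
w=[env.state()["ee_pos"],(.36,-.05,.18),(.33,-.20,.185),(.317,-.369,.17)]
for a,b in zip(w,w[1:]): print((M.T@(np.array(b)-a)*1000).round(1))
```

```text
[ -39.6 -237.1   88.4]
[  -5.3 -100.4  115.4]
[ 14.8 -95.2 140.3]
```

```bash
python3 -m creep '[[[0,0,0,-20,-14,6,1],[0,0,0,-10,-32,12,1],[0,0,0,-10,-32,12,1],[0,0,0,0,-32,12,1],[0,0,0,0,-32,12,1]]]'; python3 -m creep '[[[0,0,0,0,-32,12,1],[0,0,0,0,-32,12,1],[0,0,0,0,-31,12,1],[0,0,0,-3,-25,29,1],[0,0,0,-2,-25,29,1]]]'; python3 -m creep '[[[0,0,0,0,-25,29,1],[0,0,0,0,-25,29,1],[0,0,0,0,-24,35,1],[0,0,0,0,-24,35,1],[0,0,0,0,0,0,1]]]'; python3 -c "
from h import *
plan((.317,-.369,.17),29.7)"
```

```text
time: 9.68
ee_pos: [0.4231, 0.0262, 0.1776]
ee_rot: [0.819, 1.411, -0.819]
contact_force: [0.5, -0.4, -3.1]
grip_width: 0.079
time: 10.3
ee_pos: [0.3442, -0.1276, 0.1829]
ee_rot: [0.819, 1.41, -0.819]
contact_force: [1.0, 0.5, -2.5]
grip_width: 0.082
time: 10.92
ee_pos: [0.3228, -0.2888, 0.1822]
ee_rot: [0.821, 1.41, -0.822]
contact_force: [0.2, 0.6, -3.4]
grip_width: 0.08
ee [ 0.3228 -0.2888  0.1822] x [-0. -0. -1.] yaw tool y 29.56 j [-0.92  0.08 -0.33  1.16 -0.    0.13] F [ 0.2  0.6 -3.4] t 10.925 g 0.08
shift first (tool mm) [ 12.2 -44.6  66.9]
  rx deg -0.1 -> j6 about 0.13 (or minus)
  rx deg 179.9 -> j6 about 3.27 (or minus)
```

```bash
python3 -m creep '[[[0,0,0,0,-22,33,1],[0,0,0,0,-22,33,1],[0,0,0,5,0,0,1],[0,0,0,0,0,0,1]]]'
python3 - <<'E'
from h import *
plan((.317,-.369,.037),29.7)
f,P,d,T=cloud("scene"); crop(f,90,100,290,250,4,"sc6")
f,P,d,T=cloud("top"); crop(f,280,110,420,310,3,"tp6")
f,P,d,T=cloud("wrist"); crop(f,0,0,560,420,1.4,"w6")
E
```

```text
time: 11.42
ee_pos: [0.3174, -0.3643, 0.1771]
ee_rot: [0.82, 1.413, -0.818]
contact_force: [0.1, 0.6, -2.8]
grip_width: 0.079
ee [ 0.3174 -0.3643  0.1771] x [-0.001  0.002 -1.   ] yaw tool y 29.74 j [-1.03  0.17 -0.24  1.17  0.    0.02] F [ 0.1  0.6 -2.8] t 11.425 g 0.079
shift first (tool mm) [140.1  -2.8   4.2]
  rx deg 0.0 -> j6 about 0.02 (or minus)
  rx deg -180.0 -> j6 about -3.12 (or minus)
```

View pics/sc6.png

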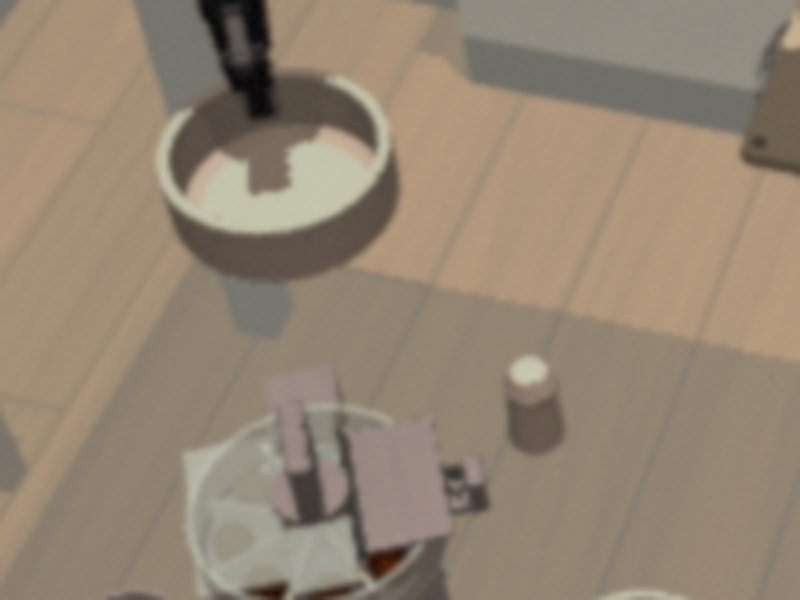

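View pics/w6.png

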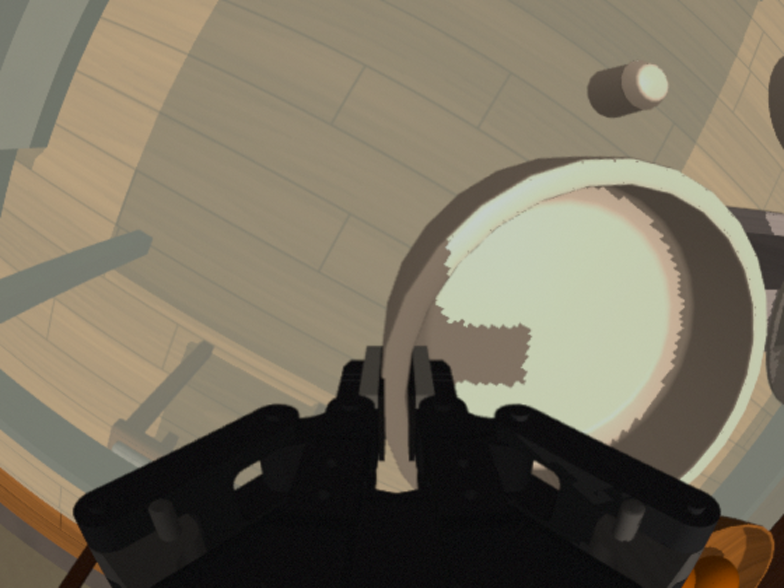

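View pics/tp6.png

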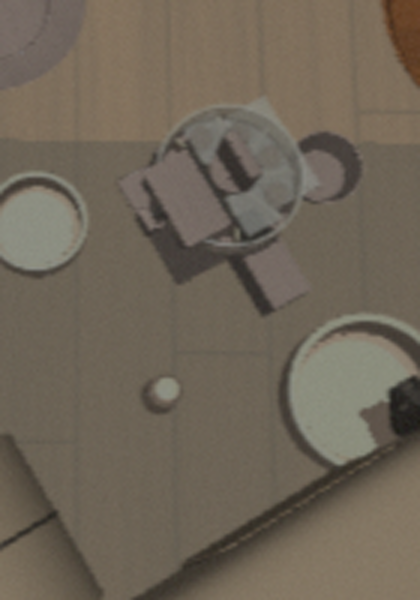

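The bowl hangs level in front of the chute, well clear of shaker, chute and drum. I'll lower it to just above the table, then slide it in.

```bash
python3 -m creep '[[[0,0,0,35,0,1,1],[0,0,0,40,0,1,1],[0,0,0,35,0,1,1],[0,0,0,20,0,1,1],[0,0,0,8,0,0,1]]]';  python3 - <<'E'
from h import *
from fit import circ
D=np.array([.5785,-.2195]);ps=np.radians(29.8); xd=np.array([np.cos(ps),np.sin(ps)])
b=D-.127*xd; t=b-.0655*xd; print("bowl",b,"tcp",t)
plan((*t,.034),29.7)
for n,off in (("scene",(.0022,.0013)),("wrist",(0,0))):
    f,P,d,T=cloud(n); P=P.reshape(-1,3); P=P[~np.isnan(P[:,0])]
    c=env.state()["ee_pos"][:2]+.0655*xd
    for _ in range(4):
        r=np.hypot(P[:,0]-c[0],P[:,1]-c[1]); m=(r>.056)&(r<.076)&(P[:,2]>.045)&(P[:,2]<.075)
        c,R_,s=circ(P[m])
    A=np.c_[P[m][:,:2]-c,np.ones(m.sum())]; top=P[m]; 
    m2=top[:,2]>np.percentile(top[:,2],40); k=np.linalg.lstsq(A[m2],top[m2,2],rcond=None)[0]
    print(n,m.sum(),c.round(4),R_.round(4),"rim z",np.percentile(top[:,2],[50,80,98]).round(4),"tilt",k.round(4),"ahead",((D-c)@xd).round(4))
E
```

```text
time: 12.2
ee_pos: [0.3197, -0.3681, 0.0392]
ee_rot: [0.819, 1.412, -0.818]
contact_force: [0.0, 0.1, -2.3]
grip_width: 0.085
bowl [ 0.46829379 -0.28261569] tcp [ 0.41145515 -0.31516749]
ee [ 0.3197 -0.3681  0.0392] x [-0.001  0.001 -1.   ] yaw tool y 29.78 j [-1.03  0.3  -0.46  0.82  0.    0.02] F [ 0.   0.1 -2.3] t 12.2 g 0.085
shift first (tool mm) [  5.2 105.9  -0.3]
  rx deg 0.1 -> j6 about 0.02 (or minus)
  rx deg -179.9 -> j6 about -3.12 (or minus)
scene 677 [ 0.377  -0.3273] 0.0657 rim z [0.0615 0.0657 0.0695] tilt [0.0006 0.0006 0.0644] ahead 0.2284
wrist 16813 [ 0.3705 -0.3337] 0.0648 rim z [0.0646 0.0656 0.0714] tilt [-0.003  -0.0155  0.0658] ahead 0.2372
```

```bash
python3 -m creep '[[[0,0,0,3,8,0,1],[0,0,0,0,22,0,1],[0,0,0,0,25,0,1],[0,0,0,0,22,0,1],[0,0,0,0,14,0,1]]]';  python3 -m creep '[[[0,0,0,0,10,0,1],[0,0,0,0,0,0,1]]]';python3 - <<'E'
from h import *
D=np.array([.5785,-.2195]);ps=np.radians(29.8); xd=np.array([np.cos(ps),np.sin(ps)])
b=D-.131*xd; t=b-.0655*xd; print("bowl",b,"tcp",t)
plan((*t,.034),29.7)
f,P,d,T=cloud("scene"); crop(f,90,100,290,250,4,"sc7")
f,P,d,T=cloud("top"); crop(f,280,110,420,310,3,"tp7")
f,P,d,T=cloud("wrist"); crop(f,0,0,560,420,1.4,"w7")
E
```

```text
time: 12.92
ee_pos: [0.4001, -0.3234, 0.0375]
ee_rot: [0.818, 1.41, -0.818]
contact_force: [-0.6, 0.2, -1.7]
grip_width: 0.086
time: 13.18
ee_pos: [0.4078, -0.3187, 0.0369]
ee_rot: [0.818, 1.411, -0.818]
contact_force: [-0.6, 0.4, -2.0]
grip_width: 0.082
bowl [ 0.46482273 -0.28460359] tcp [ 0.40798409 -0.31715538]
ee [ 0.4078 -0.3187  0.0369] x [ 0. -0. -1.] yaw tool y 29.78 j [-0.83  0.34 -0.39  0.84 -0.    0.23] F [-0.6  0.4 -2. ] t 13.175 g 0.082
shift first (tool mm) [ 2.9  1.  -1.2]
  rx deg 0.1 -> j6 about 0.23 (or minus)
  rx deg -179.9 -> j6 about -2.91 (or minus)
```

View pics/w7.png

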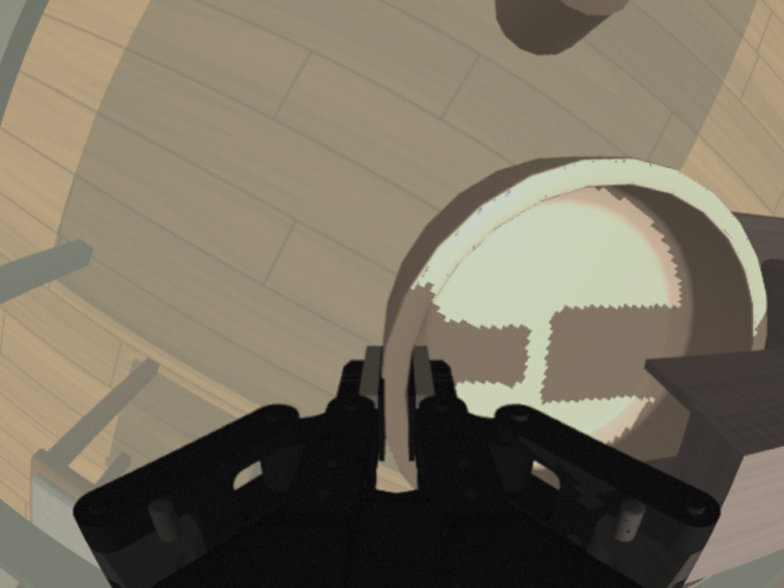

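View pics/tp7.png

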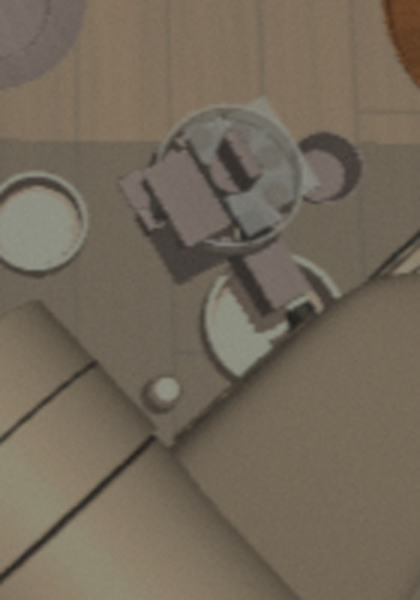

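The bowl is under the chute with its rim about 10 mm clear (wrist view, chute end at (650,365)). I'll lower it until it makes contact.

```bash
python3 -m creep '[[[0,0,0,4,0,-1,1],[0,0,0,3,0,0,1]]]';  python3 -m creep '[[[0,0,0,1.5,0,0,1],[0,0,0,0,0,0,1]]]'; python3 -m creep '[[[0,0,0,1.5,0,0,1],[0,0,0,0,0,0,1]]]'
```

```text
time: 13.58
ee_pos: [0.4065, -0.3181, 0.0294]
ee_rot: [0.82, 1.411, -0.819]
contact_force: [-0.0, -0.4, -2.8]
grip_width: 0.083
time: 13.82
ee_pos: [0.4068, -0.3181, 0.0281]
ee_rot: [0.819, 1.411, -0.819]
contact_force: [0.1, 0.7, -3.1]
grip_width: 0.081
time: 14.08
ee_pos: [0.407, -0.3183, 0.0272]
ee_rot: [0.819, 1.41, -0.819]
contact_force: [-0.9, -0.4, 4.5]
grip_width: 0.084
```

```bash
python3 -m creep '[[[0,0,0,0,0,0,0.75],[0,0,0,0,0,0,0.6],[0,0,0,0,0,0,0.6]]]';  python3 -m creep '[[[0,0,0,-15,0,0,0.6],[0,0,0,-30,0,0,0.6],[0,0,0,-40,0,0,0.6],[0,0,0,-40,0,0,0.6],[0,0,0,-40,0,0,0.4]]]'; python3 -m creep '[[[0,0,0,-40,-10,0,0.4],[0,0,0,-30,-20,0,0.2],[0,0,0,0,-20,0,0.2],[0,0,0,0,0,0,0.2]]]'
python3 - <<'E'
from h import *
from fit import circ
plan((.5785,-.2195,.26),119.7)
ps=np.radians(29.8); xd=np.array([np.cos(ps),np.sin(ps)]); yd=np.array([-xd[1],xd[0]])
for n,D in (("scene",np.array([.581,-.218])),("wrist",np.array([.5785,-.2195])),("top",np.array([.5767,-.2205]))):
    f,P,d,T=cloud(n); crop(f,*dict(scene=(90,100,290,250,4),wrist=(0,0,560,420,1.4),top=(280,110,420,310,3))[n],n+"8"); P=P.reshape(-1,3); P=P[~np.isnan(P[:,0])]
    c=D-.131*xd
    for _ in range(4):
        r=np.hypot(P[:,0]-c[0],P[:,1]-c[1]); m=(r>.056)&(r<.076)&(P[:,2]>.04)&(P[:,2]<.065)
        c,R_,s=circ(P[m])
    print(n,m.sum(),c.round(4),R_.round(4),"rim z",np.percentile(P[m,2],[50,80,98]).round(4),"ahead",((D-c)@xd).round(4),"side",((c-D)@yd).round(4))
E
```

```text
time: 14.45
ee_pos: [0.407, -0.3181, 0.0268]
ee_rot: [0.819, 1.411, -0.819]
contact_force: [-0.6, 0.2, 0.7]
grip_width: 0.399
time: 15.08
ee_pos: [0.4068, -0.3179, 0.1943]
ee_rot: [0.819, 1.41, -0.819]
contact_force: [0.3, -0.5, 0.0]
grip_width: 0.593
time: 15.58
ee_pos: [0.3628, -0.3432, 0.2631]
ee_rot: [0.819, 1.409, -0.821]
contact_force: [-0.5, 0.5, -0.1]
grip_width: 0.8
ee [ 0.3628 -0.3432  0.2631] x [ 0.001 -0.001 -1.   ] yaw tool y 29.65 j [-0.93  0.16 -0.02  1.38 -0.    0.13] F [-0.5  0.5 -0.1] t 15.575 g 0.8
shift first (tool mm) [  3.1 248.7  -0.8]
  rx deg -90.1 -> j6 about -1.44 (or minus)
  rx deg 89.9 -> j6 about 1.7 (or minus)
scene 334 [ 0.464 -0.278] 0.0661 rim z [0.0517 0.0543 0.0576] ahead 0.1313 side 0.006
wrist 2464 [ 0.4587 -0.2836] 0.0649 rim z [0.0536 0.0544 0.0554] ahead 0.1358 side 0.0039
top 386 [ 0.458  -0.2801] 0.0657 rim z [0.0529 0.0555 0.0579] ahead 0.1326 side 0.0073
```

View pics/scene8.png

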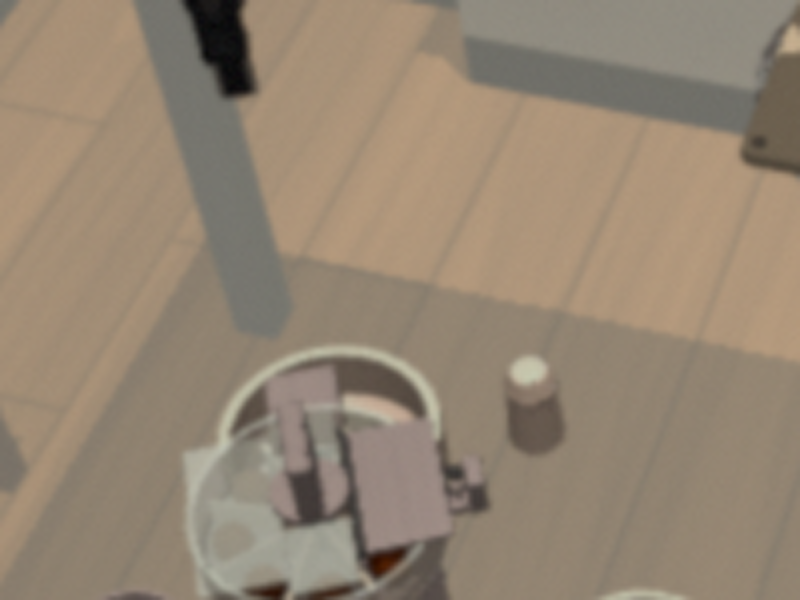

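View pics/wrist8.png

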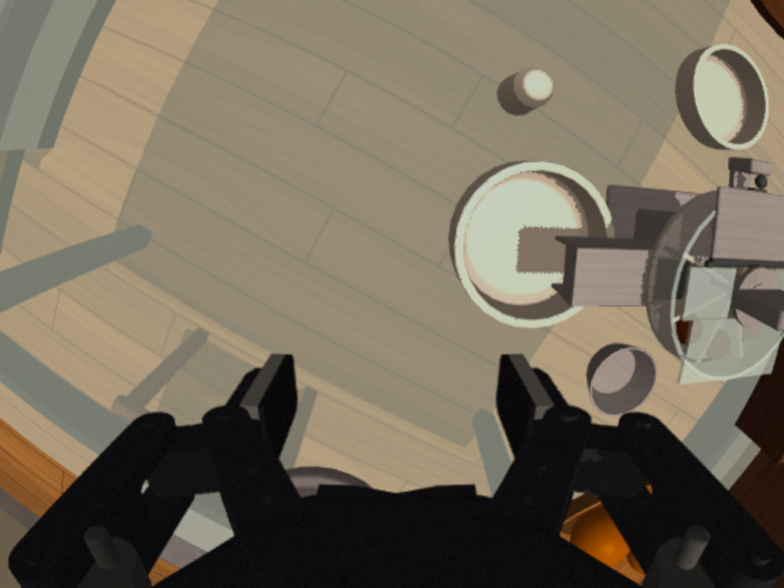

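The bowl stands upright on the table about 132 mm ahead of the axis and 5 mm to one side. That is about 26 mm from the spout (limit 45 mm), and the rim z is 0.055. Now I'll turn the tool for the knob grip.

```bash
python3 -m creep '[[[-10,0,0,0,0,0,0],[-10,0,0,0,0,0,0],[-10,0,0,0,0,0,0],[-10,0,0,0,0,0,0],[-10,0,0,0,0,0,0]]]';  python3 -m creep '[[[-10,0,0,0,0,0,0],[-10,0,0,0,0,0,0],[-10,0,0,0,0,0,0],[-10,0,0,0,0,0,0],[0,0,0,0,0,0,0]]]'; python3 -c "
from h import *
plan((.5785,-.2195,.26),119.7)"
```

```text
time: 16.35
ee_pos: [0.364, -0.3423, 0.2615]
ee_rot: [0.136, 1.567, -0.135]
contact_force: [0.3, 0.0, -0.2]
grip_width: 0.997
time: 16.98
ee_pos: [0.3639, -0.3424, 0.2616]
ee_rot: [-0.406, 1.532, 0.407]
contact_force: [-0.4, 0.4, -0.0]
grip_width: 0.998
ee [ 0.3639 -0.3424  0.2616] x [-0.     0.001 -1.   ] yaw tool y 119.71 j [-0.92  0.17 -0.02  1.38  0.   -1.44] F [-0.4  0.4 -0. ] t 16.975 g 0.998
shift first (tool mm) [  1.6   0.4 247.3]
  rx deg 0.0 -> j6 about -1.44 (or minus)
  rx deg -180.0 -> j6 about -4.58 (or minus)
```

```bash
python3 -m creep '[[[0,0,0,0,0,30,0],[0,0,0,0,0,45,0],[0,0,0,0,0,45,0],[0,0,0,0,0,45,0],[0,0,0,0,0,45,0]]]';  python3 -m creep '[[[0,0,0,0,0,37,0.2],[0,0,0,0,0,0,0.4],[0,0,0,0,0,0,0.4]]]'
python3 - <<'E'
from h import *
plan((.5785,-.2195,.18),119.7)
f,P,d,T=cloud("scene"); crop(f,90,120,290,270,4,"sc9")
f,P,d,T=cloud("top"); crop(f,280,110,420,260,4,"tp9")
E
```

```text
time: 17.6
ee_pos: [0.5473, -0.2374, 0.2616]
ee_rot: [-0.403, 1.533, 0.403]
contact_force: [0.3, -1.1, -0.1]
grip_width: 0.998
time: 17.98
ee_pos: [0.5778, -0.2201, 0.2614]
ee_rot: [-0.405, 1.533, 0.406]
contact_force: [0.9, 1.1, -0.7]
grip_width: 0.597
ee [ 0.5778 -0.2201  0.2614] x [-0.001  0.    -1.   ] yaw tool y 119.63 j [-0.5   0.37  0.27  1.46 -0.   -1.02] F [ 0.9  1.1 -0.7] t 17.975 g 0.597
shift first (tool mm) [81.4  0.1  1. ]
  rx deg -0.1 -> j6 about -1.02 (or minus)
  rx deg 179.9 -> j6 about 2.12 (or minus)
```

View pics/sc9.png

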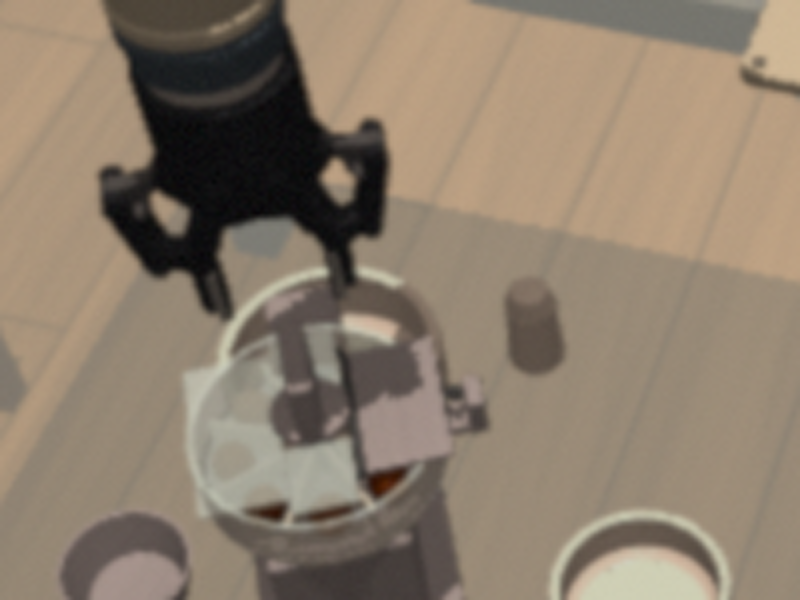

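View pics/tp9.png

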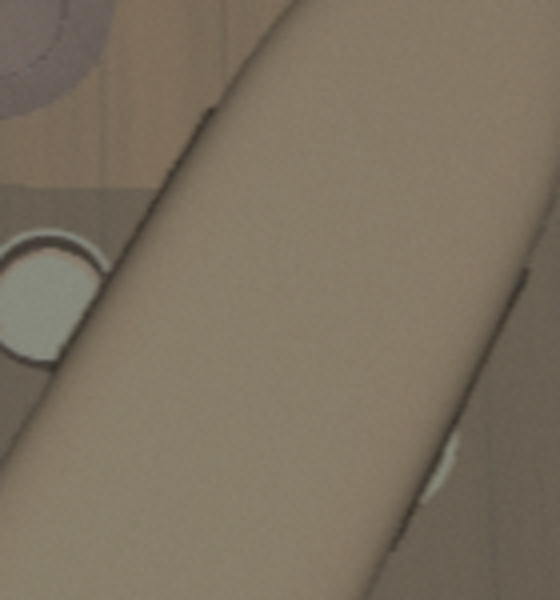

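```bash
python3 -m creep '[[[0,0,0,20,0,1,0.4],[0,0,0,25,0,0,0.4],[0,0,0,20,0,0,0.4],[0,0,0,13,0,0,0.4],[0,0,0,2,0,0,0.4]]]'
python3 - <<'E'
from h import *
plan((.5785,-.2195,.18),119.7)
f,P,d,T=cloud("scene"); crop(f,90,120,290,270,4,"sc10")
E
```

```text
time: 18.7
ee_pos: [0.5783, -0.2202, 0.1815]
ee_rot: [-0.405, 1.533, 0.406]
contact_force: [0.4, 0.2, 0.4]
grip_width: 0.602
ee [ 0.5783 -0.2202  0.1815] x [-0.001  0.    -1.   ] yaw tool y 119.67 j [-0.5   0.39  0.09  1.27 -0.   -1.02] F [0.4 0.2 0.4] t 18.7 g 0.602
shift first (tool mm) [1.5 0.5 0.5]
  rx deg -0.0 -> j6 about -1.02 (or minus)
  rx deg 180.0 -> j6 about 2.12 (or minus)
```

View pics/sc10.png

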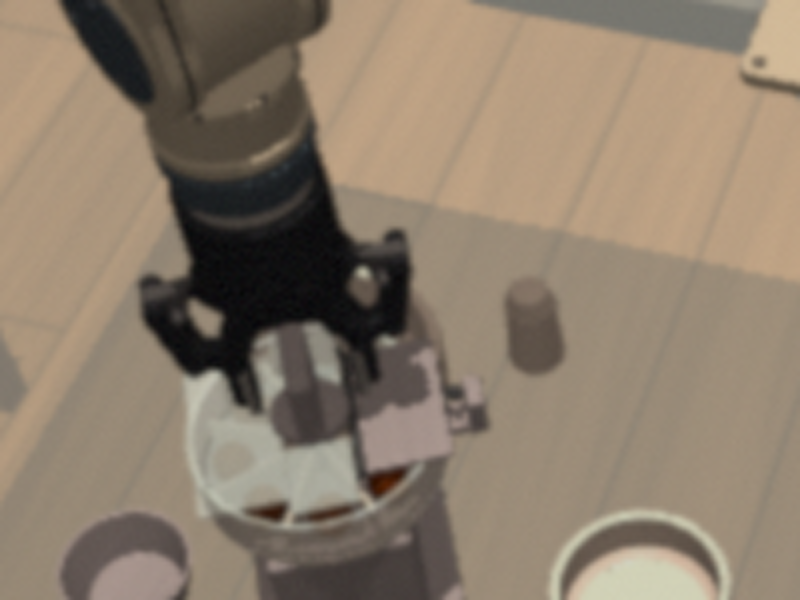

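The fingers straddle the bar, with tips at (250,395) and (372,368) and the bar at about (300,370). I'll close on it.

```bash
python3 -m creep '[[[0,0,0,0,0,0,0.7],[0,0,0,0,0,0,1],[0,0,0,0,0,0,1],[0,0,0,0,0,0,1]]]'; python3 -c "
from h import *
s=env.state(); print(s['torque']); plan((.5785,-.2195,.18),119.7)"
```

```text
time: 19.25
ee_pos: [0.5804, -0.2223, 0.1829]
ee_rot: [-0.41, 1.53, 0.401]
contact_force: [6.1, -12.1, 0.1]
grip_width: 0.155
[-1.56002881 -0.73602129 -0.05589372]
ee [ 0.5804 -0.2223  0.1829] x [ 0.004 -0.005 -1.   ] yaw tool y 119.66 j [-0.5   0.39  0.1   1.27 -0.   -1.02] F [  6.1 -12.1   0.1] t 19.25 g 0.155
shift first (tool mm) [ 2.9  3.4 -0.3]
  rx deg -0.0 -> j6 about -1.02 (or minus)
  rx deg 180.0 -> j6 about 2.12 (or minus)
```

```bash
python3 -m creep '[[[0,0,0,0,-3,0,1],[0,0,0,0,0,0,1]]]'; python3 -c "
from h import *
s=env.state(); print(s['torque']); plan((.5785,-.2195,.18),119.7)"
```

```text
time: 19.5
ee_pos: [0.5805, -0.2225, 0.1828]
ee_rot: [-0.407, 1.531, 0.406]
contact_force: [-2.0, 0.0, 4.7]
grip_width: 0.157
[0.30771444 0.37258529 0.03004469]
ee [ 0.5805 -0.2225  0.1828] x [ 0.001 -0.    -1.   ] yaw tool y 119.74 j [-0.5   0.4   0.1   1.28  0.   -1.02] F [-2.   0.   4.7] t 19.5 g 0.157
shift first (tool mm) [ 2.8  3.6 -0.3]
  rx deg 0.0 -> j6 about -1.02 (or minus)
  rx deg -180.0 -> j6 about -4.16 (or minus)
```

```bash
python3 -m creep '[[[9,0,0,0,0,0,1],[9,0,0,0,0,0,1],[9,0,0,0,0,0,1],[9,0,0,0,0,0,1],[9,0,0,0,0,0,1]]]'
python3 - <<'E'
from h import *
s=env.state(); print(s['torque']); plan((.5785,-.2195,.18),119.7-45)
f,P,d,T=cloud("scene"); crop(f,90,120,290,270,4,"sc11")
E
```

```text
time: 20.12
ee_pos: [0.5804, -0.2227, 0.1836]
ee_rot: [0.211, 1.559, -0.214]
contact_force: [-5.6, 2.0, 11.1]
grip_width: 0.147
[ 0.37453175  1.21740386 -0.10395787]
ee [ 0.5804 -0.2227  0.1836] x [ 0.001 -0.002 -1.   ] yaw tool y 74.49 j [-0.5   0.4   0.1   1.28 -0.   -0.23] F [-5.6  2.  11.1] t 20.125 g 0.147
shift first (tool mm) [ 3.6  2.6 -2.7]
  rx deg -0.2 -> j6 about -0.23 (or minus)
  rx deg 179.8 -> j6 about 2.91 (or minus)
```

View pics/sc11.png

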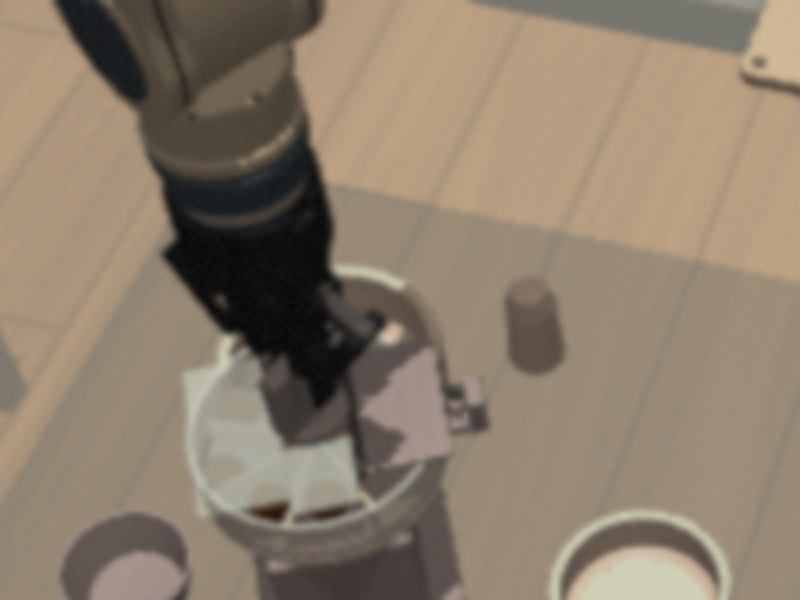

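```bash
python3 -m creep '[[[0,0,0,-2,0,-1.5,1],[0,0,0,0,0,0,1],[9,0,0,0,0,0,1],[9,0,0,0,0,0,1]]]'; python3 -m creep '[[[9,0,0,0,0,0,1],[9,0,0,0,0,0,1],[9,0,0,0,0,0,1],[0,0,0,0,0,0,1]]]'
python3 - <<'E'
from h import *
s=env.state(); print(s['torque']); plan((.5785,-.2195,.18),119.7-90)
f,P,d,T=cloud("scene"); crop(f,90,120,290,270,4,"sc12")
E
```

```text
time: 20.68
ee_pos: [0.5783, -0.2212, 0.1842]
ee_rot: [0.454, 1.524, -0.454]
contact_force: [-7.4, 3.6, 6.7]
grip_width: 0.153
time: 21.18
ee_pos: [0.5798, -0.222, 0.184]
ee_rot: [0.819, 1.41, -0.818]
contact_force: [4.9, 2.7, 1.9]
grip_width: 0.151
[ 0.00913899 -1.04329775  0.11627083]
ee [ 0.5798 -0.222   0.184 ] x [ 0.002 -0.    -1.   ] yaw tool y 29.78 j [-0.5   0.39  0.1   1.28  0.    0.55] F [4.9 2.7 1.9] t 21.175 g 0.151
shift first (tool mm) [ 4.   0.1 -2.8]
  rx deg 0.1 -> j6 about 0.55 (or minus)
  rx deg -179.9 -> j6 about -2.59 (or minus)
```

View pics/sc12.png

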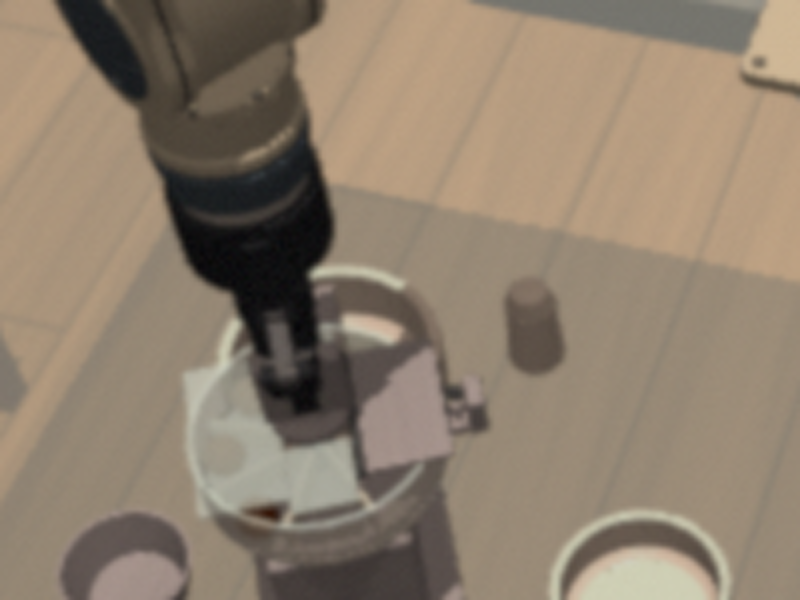

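Two clicks are done, with tool yaw at 29.8° and small forces. Now the third.

```bash
python3 -m creep '[[[9,0,0,0,0.5,0,1],[9,0,0,0,0,0,1],[9,0,0,0,0,0,1],[9,0,0,0,0,0,1],[9,0,0,0,0,0,1]]]'; python3 -m creep '[[[0,0,0,0,0,0,1],[0,0,0,0,0,0,1]]]'
python3 - <<'E'
from h import *
s=env.state(); print(s['torque']); plan((.5785,-.2195,.18),119.7-135)
E
```

```text
time: 21.85
ee_pos: [0.581, -0.2201, 0.1854]
ee_rot: [1.401, 1.072, -1.395]
contact_force: [-0.9, -4.6, 0.3]
grip_width: 0.151
time: 22.1
ee_pos: [0.5804, -0.2219, 0.1846]
ee_rot: [1.401, 1.071, -1.398]
contact_force: [6.1, -0.7, 3.2]
grip_width: 0.152
[-0.04464441 -0.84165938 -0.03959259]
ee [ 0.5804 -0.2219  0.1846] x [ 0.003 -0.001 -1.   ] yaw tool y -15.08 j [-0.5   0.39  0.1   1.28  0.    1.33] F [ 6.1 -0.7  3.2] t 22.1 g 0.152
shift first (tool mm) [ 4.6 -2.5 -1.9]
  rx deg 0.2 -> j6 about 1.34 (or minus)
  rx deg -179.8 -> j6 about -1.8 (or minus)
```

```bash
python3 -m creep '[[[0,0,0,0,0,0,0.8],[0,0,0,0,0,0,0.6],[0,0,0,0,0,0,0.45],[0,0,0,0,0,0,0.45]]]'; python3 -m creep '[[[0,0,0,-20,0,0,0.45],[0,0,0,-35,0,0,0.45],[0,0,0,-35,0,0,0.45],[0,0,0,-30,0,0,0.45],[0,0,0,-10,0,0,0.45]]]'
python3 - <<'E'
from h import *
plan((.42,-.02,.3),None)
f,P,d,T=cloud("scene"); crop(f,90,120,290,270,4,"sc13")
E
```

```text
time: 22.6
ee_pos: [0.5792, -0.2218, 0.1837]
ee_rot: [1.402, 1.072, -1.403]
contact_force: [0.4, 0.3, -1.1]
grip_width: 0.549
time: 23.22
ee_pos: [0.5796, -0.222, 0.3155]
ee_rot: [1.403, 1.069, -1.401]
contact_force: [-0.5, -0.3, -0.4]
grip_width: 0.554
ee [ 0.5796 -0.222   0.3155] x [ 0.002 -0.001 -1.   ] yaw tool y -15.25 j [-0.5   0.38  0.41  1.6  -0.    1.34] F [-0.5 -0.3 -0.4] t 23.225 g 0.554
shift first (tool mm) [  14.8 -207.2 -152.9]
```

View pics/sc13.png

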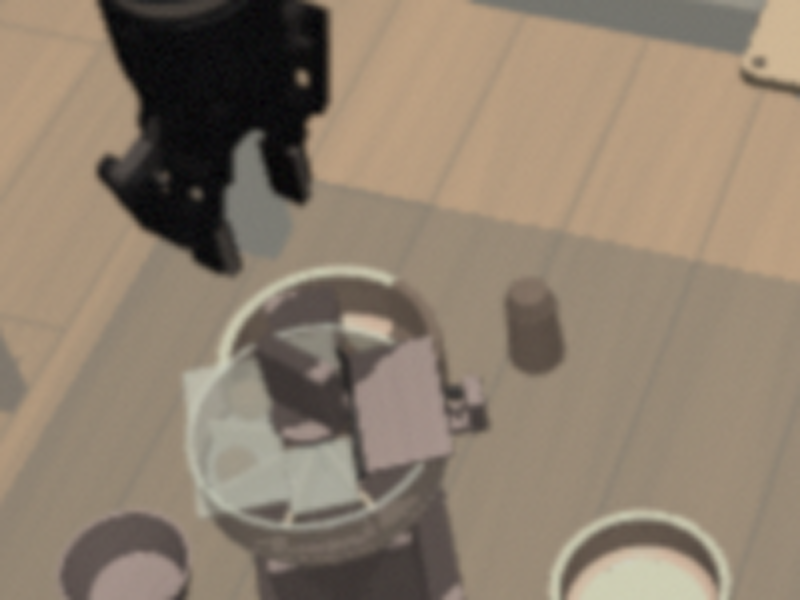

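```bash
python3 -m creep '[[[0,0,0,0,-30,-22,0.4],[0,0,0,0,-40,-30,0.4],[0,0,0,0,-40,-30,0.4],[0,0,0,0,-40,-30,0.4],[0,0,0,0,-40,-30,0.4]]]'
python3 - <<'E'
from h import *
plan((.42,-.02,.3),None)
for n in ("scene","top","wrist"):
    f,P,d,T=cloud(n); crop(f,*dict(scene=(90,120,290,270,4),wrist=(0,0,560,420,1.4),top=(280,110,420,260,4))[n],n+"14"); np.savez(n+"14",f=f,P=P)
P=np.load("top14.npz")["P"].reshape(-1,3); P=P[~np.isnan(P[:,0])]
k=P[(P[:,2]>.205)&(P[:,2]<.24)&(np.hypot(P[:,0]-.5775,P[:,1]+.2205)<.04)]
if len(k): e=np.linalg.eigh(np.cov(k[:,:2].T)); print("knob",len(k),k.mean(0),np.degrees(np.arctan2(*e[1][::-1,1])))
E
```

```text
time: 23.9
ee_pos: [0.4319, -0.0336, 0.3124]
ee_rot: [1.402, 1.073, -1.404]
contact_force: [0.9, -0.0, 0.9]
grip_width: 0.605
ee [ 0.4319 -0.0336  0.3124] x [-0.002  0.001 -1.   ] yaw tool y -15.28 j [-0.27  0.05 -0.04  1.49  0.    1.57] F [ 0.9 -0.   0.9] t 23.9 g 0.605
shift first (tool mm) [ 12.4 -15.  -10. ]
knob 117 [ 0.57656636 -0.22144111  0.21586626] 74.19041096083336
```

View pics/scene14.png

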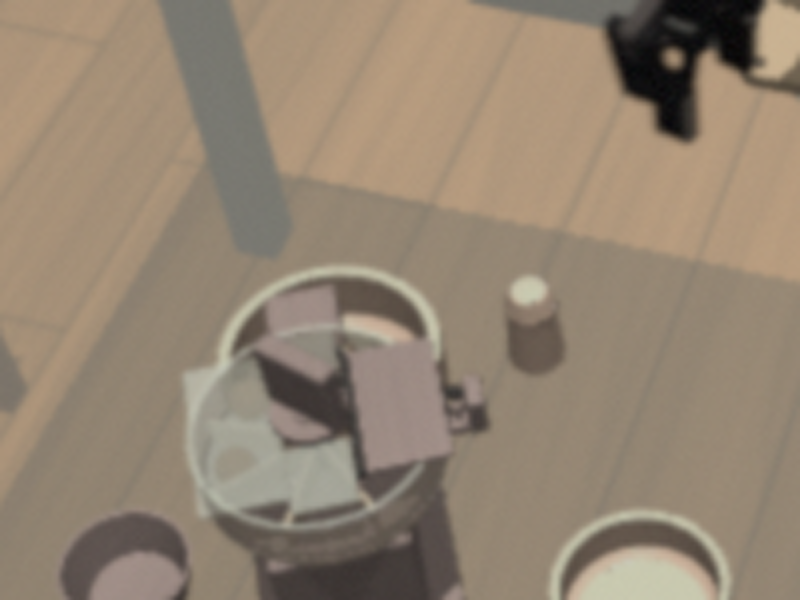

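View pics/top14.png

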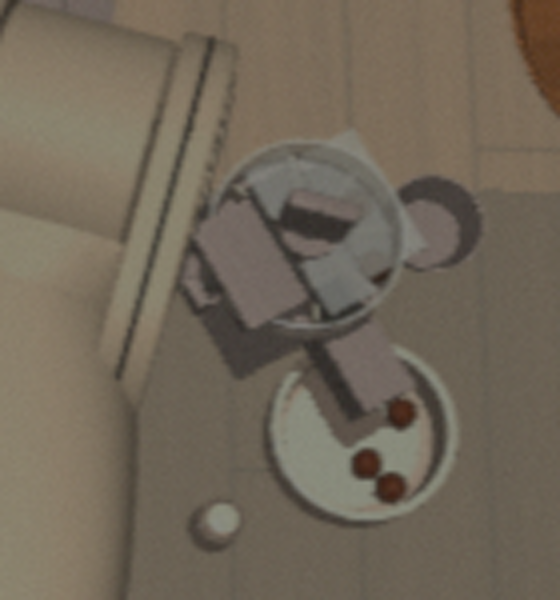

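View pics/wrist14.png

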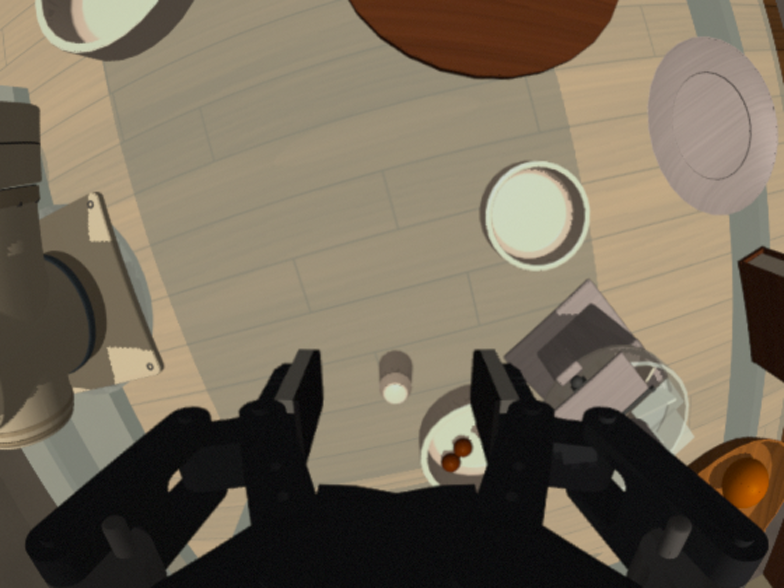

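The top crop shows three sweets in the bowl, at (400,412), (367,463) and (391,487). The bar went from +29.2° to -105.8°, which is a 135° turn. I'll let things settle and check everything once more before handing in.

```bash
python3 -m creep '[[[0,0,0,0,0,0,0.4],[0,0,0,0,0,0,0.4],[0,0,0,0,0,0,0.4],[0,0,0,0,0,0,0.4]]]'
python3 - <<'E'
from h import *
from fit import circ
ps=np.radians(29.6); xd=np.array([np.cos(ps),np.sin(ps)]); yd=np.array([-xd[1],xd[0]])
for n,D in (("scene",np.array([.581,-.218])),("top",np.array([.5767,-.2205]))):
    f,P,d,T=cloud(n); F=f.reshape(-1,3).astype(int); P=P.reshape(-1,3); ok=~np.isnan(P[:,0]); P=P[ok];F=F[ok]
    c=D-.131*xd
    for _ in range(4):
        r=np.hypot(P[:,0]-c[0],P[:,1]-c[1]); m=(r>.056)&(r<.076)&(P[:,2]>.045)&(P[:,2]<.062)
        c,R_,s=circ(P[m])
    sp=D-.107*xd
    print(n,"bowl",c.round(4),R_.round(3),"rim z",np.percentile(P[m,2],[50,90]).round(4),"dist spout",np.hypot(*(c-sp)).round(4))
    q=P[:,:2]-D; a=q@xd;b=q@yd; m=(abs(a)<.035)&(b>.03)&(b<.07)&(P[:,2]<.2)&(P[:,2]>.13); kk=np.polyfit(b[m],P[m,2],1); print(" flap slope",kk[0].round(3),"z",np.median(P[m,2]).round(4))
    k=P[(P[:,2]>.205)&(P[:,2]<.24)&(np.hypot(*q.T)<.04)]; e=np.linalg.eigh(np.cov(k[:,:2].T)); print(" knob bar",np.degrees(np.arctan2(*e[1][::-1,1])).round(1))
    for nm,c0,zz,rr in (("katori",(.6264,-.3447),(.025,.045),.037),("shaker",(.371,-.176) if n=="top" else (.377,-.164),(.06,.075),.019),("ta",(.6893,.2359),(.12,.14),.03),("tb",(.5075,.2986),(.12,.14),.03),("jar",(.6176,.3262),(.108,.12),None)):
        mm=(np.hypot(P[:,0]-c0[0],P[:,1]-c0[1])<.06)&(P[:,2]>zz[0])&(P[:,2]<zz[1]); print("  ",nm,mm.sum(),circ(P[mm],rr)[0].round(3) if mm.sum()>20 else "-")
E
python3 -c "
from bench import env
print(env.job_done())"
```

```text
time: 24.55
ee_pos: [0.4337, -0.0352, 0.3135]
ee_rot: [1.403, 1.071, -1.404]
contact_force: [0.1, 0.3, 0.1]
grip_width: 0.6
scene bowl [ 0.4636 -0.278 ] 0.066 rim z [0.0523 0.0555] dist spout 0.0254
 flap slope -0.053 z 0.1607
 knob bar 76.3
   katori 242 [ 0.63  -0.343]
   shaker 71 [ 0.38  -0.159]
   ta 248 [0.693 0.237]
   tb 221 [0.511 0.301]
   jar 436 [0.623 0.329]
top bowl [ 0.4582 -0.2804] 0.066 rim z [0.0538 0.0572] dist spout 0.0264
 flap slope -0.109 z 0.161
 knob bar 74.7
   katori 111 [ 0.626 -0.345]
   shaker 70 [ 0.394 -0.188]
   ta 115 [0.689 0.235]
   tb 106 [0.508 0.299]
   jar 224 [0.618 0.326]
the job is handed in; nothing more can be done
None
```

The job is done and handed in at about 24.6 s of the 72 s allowed; `env.job_done()` reports no verdict.

I pressed the refill flap shut until the force rose to about 17 N and then dropped as it passed the catch. I then stood the middle-sized white bowl under the outlet, and last turned the knob clockwise by 135°, which is three clicks.

**Last checks:**
- **Bowl:** it stands upright on the table, rim at about 55 mm, centre 25–26 mm from the outlet (limit 45 mm). The top view shows three sweets in it.
- **Knob:** after I let go, the bar stood at 74–76° (mod 180°) against about 29° at the start, so a turn of about 133–135°, inside the ±8.6° allowed.
- **Flap:** its height of about 161 mm matches shut. The slope fits disagreed: they gave -0.05 (scene) and -0.11 (top), both tilted below shut, which I put down to points from the drum rim and catch housing.
- **Tumblers, jar and small steel bowl:** all within about 2 mm of where they started.
- **Shaker:** this reading is weak. The two views put it 6 and 26 mm from its start, with a noisy circle fit, but it looked unmoved and upright in every picture.
- **Robot:** clear of everything, contact force about 0.

I did not count sweets 4 and 5 in the drum directly. I infer they are there because exactly three came out.

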